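# Wax the binding games drawer, stow the pieces and lock it

### The arm

A 6-joint arm with a two-finger parallel gripper is mounted at the origin on the work surface. World frame = base frame: x ahead of the robot, y to its left, z up, the work surface at z = 0. Lengths are in mm, angles in degrees, forces in N, time in s.
With the tool pointing down it reaches from about 350 to 850 mm from the base axis. Payload 8.1 kg.
Tool frame: the origin (TCP) lies on the centre line of the jaws, within the pads' length; the fingertips stand 14 mm ahead of it and the grasp point (between the pads) lies 5 mm behind it; z points along the fingers, y is the line along which they close (so a half turn about z gives the same grasp; the last joint's range is limited). The gripper opens to 85 mm and grips with 20 to 120 N. Pads are 22 mm wide; open, the fingers measure 114 mm over their backs; the gripper's body (76 mm by 85 mm) begins 54 mm behind the grasp point. The pads swing forward as they close: fully open they stand 13 mm farther back than shut.
Start: joints at [59.737, 7.471, 85.268, -0, 87.261, -4.893], TCP at [257.063, 542.148, 245.292] pointing down, gripper open.
Joint ranges: [-169.43, 169.43], [-51.17, 129.36], [1.28, 143.12], [-76.62, 256.62], [0, 156.53], [-152.29, 152.29]. Speed limits (degrees/s): [136.94, 136.94, 159.86, 180, 180, 180].

### API

Orientations are given as [roll, pitch, yaw] about the fixed x, y, z axes, in that order (R = Rz(yaw) Ry(pitch) Rx(roll)).
In Python, from bench import sense, snapshot, camera_info, hand_in gives the robot as it stands. The module is installed in compiled form; this text tells all that it offers.
- The arm moves only by the tool apply_moves, never from a script. Its argument "deltas" is a list of rows, each a list of 7 numbers: the shift along the tool's x, y, z scaled (see below), then the turn, a rotation vector about the tool's x, y, z scaled (see below), then the opening, from 0 (shut) to 1 (fully open). In form: [[dx, dy, dz, ax, ay, az, claw], ...]. A call has 1 to 8 rows; each row shifts and turns the commanded pose from where the row before left it, along the tool's axes as they then stand; what a row does not reach is not made up. The controller multiplies each number of a shift by 0.03 m and each number of a turn by 0.08 rad. A row lasts 1/8 s, in which the tool goes at most 62.5 mm and 10.7 degrees, less where a joint would pass 70% of its speed; a pose out of reach is approached as far as the arm can. A call with a number of a shift or a turn outside -1 to 1 is refused whole. A call with a gripper value outside its range is refused whole. The fingers move at their own pace and stop on an object; "grip_force" is the grip in N (left out, the last holds). Time passes only in rows, so rows that do not move let the fingers close. It gives the time, the measured TCP pose, the force, the opening and the grip force at its end, in the units of the state.
- sense(): the state, without advancing time (a new reading comes with each control period).
- snapshot(name): name is "scene" or "top"; returns the picture (420x560x3 uint8, red, green, blue); there is no depth.
- camera_info(name): a dict with "vertical_fov" (degrees; the focal length in pixels is half the picture's height over the tangent of half this angle, whatever the lens; pixels are square), "cx", "cy" (the principal point, pixels), "origin" and "rotation" of the camera in the world. Camera axes: x right, y up, looking along -z (the intrinsics and any distortion apply to the point x, -y, -z); pixel columns grow to the right and rows downward; lengths in mm; the calibration is good to about 2 mm. A picture is of the moment at which its call begins. camera_info takes no time and is no camera call.
- hand_in(): hands the job in; it is judged then, once.
The state is a dict: "time": time; "joint_pos": joint angles; "qd": joint speeds; "joint_efforts": joint torques, N m; "tool_pos": TCP position; "tcp_rot": TCP orientation; "ft_force": force on the tool from outside, world axes, zero at the start; "wrist_torque": the same for the moment, N m; "finger_gap": finger opening in mm; "grip_force": force on a finger pad.
Only numpy, scipy, OpenCV 4.12 (cv2) and the standard library are available. Lean on these libraries where they do the work, as an engineer would, in place of code of your own. Each camera call takes 0.05 s, during which the arm holds its last target. There are 200 camera calls.

### The job

The games drawer has been binding: take the wax stick from its tray and, keeping its tip pressed on the wood, draw it slowly (never faster than 8 cm a second) along the whole dark guide strip on the drawer's divider from its front end to its cabinet end, and lay the stick back flat in the tray. Stand every loose black rook upright in the drawer's left half (green felt) and every clear canister upright in the right half, then push the drawer fully home until it seats. Then flip the cam lever on top of the cabinet all the way over to the left to lock it, and leave the cards, checkers, dice cup and domino box where they are.

Things in the scene. Friction and masses are not known exactly. Their poses are not given: they have to be found in the camera images.
- cabinet: fixed games cabinet of brown wood, 290 mm deep, 290 wide, 117 high, its front opening closed by the one drawer. Origin: middle of the lower front edge, on the table; x runs into the cabinet, away from the robot; y to the left along its front; z up. It may stand turned by up to 7 degrees.
- drawer_slide (a joint): drawer opening in m: 0 fully home (front flush with the cabinet's front face), 0.22 fully out; it slides along the cabinet's x. About 5 N keeps it moving and about 10 N in all passes the roller catch, 15 to 7 mm from home, which draws it home over the last 4 mm and keeps it there.
- drawer: the drawer itself, pale wood, with the strip, divider and halves described below. Origin: middle of the lower edge of its front, projected to the table; axes as the cabinet's.
- drawer_front (a point): middle of the outer face of the drawer's pale wooden front; the front is 254 mm wide, 76 high (24 to 100 mm above the table) and flat, with a horizontal steel bar handle, 120 mm long, 35 mm before its face, 72 mm above the table; it may be pushed there. The point's axes are those of the cabinet: the drawer is pushed home along +x. At home this point lies in the cabinet's front face.
- guide_strip (a point): dark brown strip on top of the drawer's centre divider, 150 mm long, 16 wide. Origin: middle of the front end of its top face, 32 mm behind the outer face of the drawer front, 95 mm above the table; x along the strip towards the cabinet, z up. The cabinet's top is 22 mm higher than it, the drawer front's edge 5 mm higher, the pale divider 3 mm lower; the open drawer leaves all of it free.
- left_half (a point): point on the floor of the drawer's left half (+y side, green felt), midway between its side walls, 80 mm behind the outer face of the drawer front, 30 mm above the table. The half runs along x from 68 mm before this point to 180 mm behind it, is 106 wide inside, with walls 62 mm high. Axes as the cabinet's. Only the part that is pulled out is free from above.
- right_half (a point): the same for the drawer's right half (-y side, bare plywood floor).
- cam_lever (a joint): turn of the cam lever on top of the cabinet, rad: 0 leaning 45 degrees to its right (-y), 0.785 upright, 1.9 (the stop) over to the left (+y) = locked. It stays where left; about 1.5 N at the tip moves it. Its nose then drops through the cabinet's top into a notch behind the drawer front: it goes over only when the drawer is home, and holds it shut.
- cam_pivot (a point): the lever's pivot, on the cabinet's middle line, 21 mm behind its front face, 135 mm above the table; the lever turns about the cabinet's x axis. Two steel cheeks, 32 mm apart along x, reach 147 mm above the table and 14 mm to each side.
- cam_lever_tip (a point): the outer end of the lever's handle, 87 mm from the pivot: a steel bar 12 mm thick with a red grip, 18 mm thick, on its outer 45 mm.
- tray: fixed dark steel tray, 220 x 110 mm, walls 12 mm high and 4 thick, floor 4 thick. Origin: underside centre; x along its length.
- wax_stick: stick of wax in a blue holder; the holder is 110 mm long (from 60 mm behind the origin to 50 mm ahead), 20 wide, 18 high and lies flat in the tray. Origin: on its underside, near its middle; x points along the stick to the wax tip, z up as it lies. About 70 g.
- wax_tip (a point): centre of the rounded tip (6 mm radius) of the cream wax, 82 mm ahead of the holder's origin on the stick's axis, which lies 9 mm above the holder's underside; the bare wax is 12 mm thick and about 30 long.
- rook_1: black ceramic chess rook, standing, 66 mm high: base 48 mm across, waist 30, crown 38 across from 47 mm up. Origin: underside centre, z up. 130 to 250 g. May be absent (None from the start).
- rook_2: black ceramic chess rook, standing, 66 mm high: base 48 mm across, waist 30, crown 38 across from 47 mm up. Origin: underside centre, z up. 130 to 250 g. May be absent (None from the start).
- rook_3: black ceramic chess rook, standing, 66 mm high: base 48 mm across, waist 30, crown 38 across from 47 mm up. Origin: underside centre, z up. 130 to 250 g. May be absent (None from the start).
- canister_1: clear plastic canister of coloured counters with a white screw top, standing, 62 mm high, 52 mm across, top 54 across from 46 mm up. Origin: underside centre, z up. 100 to 200 g. May be absent.
- canister_2: clear plastic canister of coloured counters with a white screw top, standing, 62 mm high, 52 mm across, top 54 across from 46 mm up. Origin: underside centre, z up. 100 to 200 g. May be absent.
- card_box: red box of playing cards, 95 x 68 x 24 mm, loose, to be left where it is. Origin: underside centre.
- checkers: stack of red and black checkers, 44 mm across, 36 high, loose, to be left where it is. Origin: underside centre.
- dice_cup: dark open dice cup, 72 mm across, 85 high, loose, to be left where it is. Origin: underside centre.
- domino_box: wooden domino box, 180 x 60 x 40 mm, loose, to be left where it is. Origin: underside centre.
There are look-alikes about, which are no part of the job. Leave any pink or purple look-alike of the rook_2 alone.

How it is judged:
By the outcome, as a careful person would: the job done as asked, in the order asked, and still so for the second after the job is handed in, with the robot touching nothing.
Of rook_1, rook_2, rook_3, canister_1, canister_2 only 3 to 5 are there at a start; the rules pass over those that are not, and their reading is None.
At some moment in a run one of rook_1, rook_2, rook_3, canister_1, canister_2 may be knocked a few centimetres aside while the robot is not near it.
It also fails if it takes over 210 s, if anything falls off the work surface, if the arm or the gripper's body presses on something with over 40 N, if the wrist force passes 120 N, or if a joint passes its speed limit or range.

## Working session

There is one attempt and no reset: what is moved stays moved. The work goes in short steps, Python scripts to look and compute and a tool call to move; the robot and the scene stay as the last step left them, time stands still between calls to the robot, and variables do not carry over. Pictures are saved under pics/ and viewed, at most 14 in all, crops included, and the job is handed in when it is done.

Besides the shell and the picture viewer there is one more tool, called after "Emit:" as name(argument=value, ...) on one line, values as JSON. apply_moves: Moves the arm, as the interface text tells. Its arguments: {"type":"object","properties":{"deltas":{"type":"array"},"grip_force":{"type":"number"}},"required":["deltas"]}

```bash
mkdir -p pics; ls
python3 - <<'E'
from bench import *
import cv2,json
for n in("scene","top"):
    im=snapshot(n); cv2.imwrite(f"pics/{n}0.png",im[:,:,::-1]); print(n,camera_info(n))
print(sense())
E
```

```text
pics
scene {'vertical_fov': 55.10254582495503, 'cx': 275.3388259025953, 'cy': 214.89691697612045, 'origin': array([1015.27979704,  274.41895928, 1111.16047677]), 'rotation': array([ 30.18892305,   0.28088427, 113.656304  ])}
top {'vertical_fov': 44.05593650618901, 'cx': 294.1479318213118, 'cy': 206.9101725078259, 'origin': array([ 133.97786877,   40.16930459, 1894.64460681]), 'rotation': array([ 12.06873774,  -0.30381326, -88.03386549])}
{'time': 0.1, 'joint_pos': array([ 5.97371154e+01,  7.51197644e+00,  8.53216512e+01,  4.88766435e-04,
        8.72626529e+01, -4.88953569e+00]), 'qd': array([ 0.03885048, -0.0824794 , -0.13916653, -0.04914588, -0.02448259,
        0.11432221]), 'joint_efforts': array([ 1.98741014e-03, -5.70949066e+01, -5.01942515e+01, -1.19663728e-04,
        8.06214754e-03,  3.55340649e-05]), 'tool_pos': array([256.81638864, 541.74249899, 244.35016588]), 'tcp_rot': array([-1.79904111e+02, -8.69285428e-03,  1.54626620e+02]), 'ft_force': array([-0.63217156, -0.08531406, -1.26512347]), 'wrist_torque': array([ 0.0285684 , -0.02036604,  0.01463989]), 'grip_force': 0.0, 'finger_gap': 85.37553332697598}
```

View pics/scene0.png

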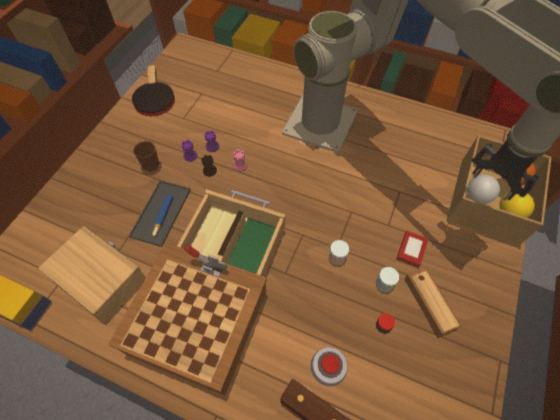

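View pics/top0.png

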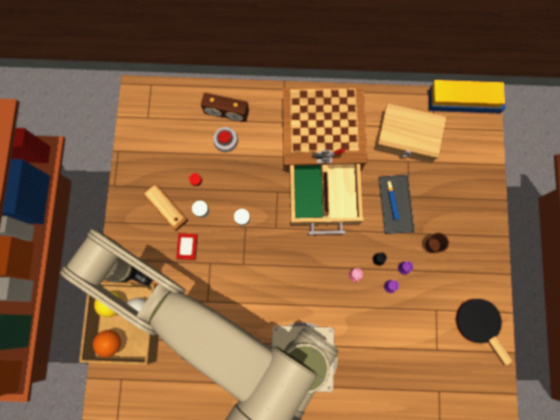

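The scene picture shows one black rook (208,164), with look-alikes purple (189,149), (211,140) and pink (239,158). It also shows canisters (340,252) and (388,279), the tray and blue stick at (162,212), and the open drawer at (232,240) with its lever leaning right (190,252). The top picture shows the rook (380,258), canisters (200,209) and (242,216), and stick (393,200).

```bash
cat > h.py <<'E'
import numpy as np,cv2
from bench import *
from scipy.spatial.transform import Rotation as R
def cam(n):
    c=camera_info(n); f=210/np.tan(np.radians(c['vertical_fov']/2))
    return f,c['cx'],c['cy'],np.array(c['origin']),R.from_euler('xyz',c['rotation'],degrees=True).as_matrix()
def ray(n,p):
    f,cx,cy,o,M=cam(n); return o,M@np.array([(p[0]-cx)/f,-(p[1]-cy)/f,-1.])
def plane(n,p,z):
    o,d=ray(n,p); return o+d*(z-o[2])/d[2]
def proj(n,P):
    f,cx,cy,o,M=cam(n); q=M.T@(np.array(P,float)-o); return np.array([cx-f*q[0]/q[2],cy+f*q[1]/q[2]])
def tri(ps,pt):
    o1,d1=ray('scene',ps);o2,d2=ray('top',pt);A=np.c_[d1,-d2];s=np.linalg.lstsq(A,o2-o1,rcond=None)[0]
    a,b=o1+d1*s[0],o2+d2*s[1]; return (a+b)/2,np.linalg.norm(a-b)
def blobs(im,lo,hi,amin=8):
    h=cv2.cvtColor(im,cv2.COLOR_RGB2HSV); m=cv2.inRange(h,np.array(lo),np.array(hi))
    n,l,s,c=cv2.connectedComponentsWithStats(m); return [(tuple(c[i].round(1)),s[i].tolist()) for i in range(1,n) if s[i,4]>=amin]
E
python3 - <<'E'
from h import *
np.set_printoptions(precision=1,suppress=True)
S=cv2.imread('pics/scene0.png')[:,:,::-1].copy();T=cv2.imread('pics/top0.png')[:,:,::-1].copy()
for n,im in(('scene',S),('top',T)):
    print(n,'base',proj(n,[0,0,0]),'tcp',proj(n,[257,542,245]))
    print('blue',blobs(im,(100,120,60),(120,255,255))); print('green',blobs(im,(60,120,20),(85,255,160)));print('white',blobs(im,(0,0,190),(179,50,255)));print('black',blobs(im,(0,0,0),(179,255,22),15))
s=cv2.resize(S[130:300,110:300],None,fx=4,fy=3.5*4/3.5,interpolation=cv2.INTER_CUBIC)[:,:,::-1]
cv2.imwrite('pics/c1.png',cv2.resize(S[130:280,100:300],None,fx=4,fy=4,interpolation=cv2.INTER_CUBIC)[:,:,::-1])
cv2.imwrite('pics/c2.png',cv2.resize(T[80:230,280:430],None,fx=4,fy=4,interpolation=cv2.INTER_CUBIC)[:,:,::-1])
E
```

```text
scene base [319.2 122.4] tcp [489.3 186.5]
blue [((np.float64(22.0), np.float64(50.5)), [0, 37, 49, 29, 497]), ((np.float64(463.2), np.float64(54.0)), [461, 52, 6, 5, 8]), ((np.float64(163.3), np.float64(208.8)), [157, 196, 14, 27, 106])]
green []
white [((np.float64(487.8), np.float64(183.2)), [482, 177, 14, 13, 125]), ((np.float64(412.9), np.float64(246.8)), [405, 238, 16, 19, 203]), ((np.float64(339.4), np.float64(247.9)), [331, 240, 18, 16, 227]), ((np.float64(389.0), np.float64(275.4)), [380, 267, 19, 18, 256])]
black []
top base [301.4 357.2] tcp [134.  272.5]
blue [((np.float64(471.2), np.float64(108.3)), [433, 106, 72, 6, 133]), ((np.float64(12.5), np.float64(186.7)), [3, 160, 20, 54, 629]), ((np.float64(393.6), np.float64(205.2)), [389, 192, 10, 28, 162])]
green [((np.float64(308.0), np.float64(191.1)), [295, 166, 27, 51, 1304]), ((np.float64(13.4), np.float64(330.8)), [0, 316, 30, 32, 763])]
white [((np.float64(226.9), np.float64(144.9)), [216, 139, 19, 10, 29]), ((np.float64(199.2), np.float64(208.0)), [192, 201, 15, 15, 177]), ((np.float64(241.2), np.float64(216.2)), [234, 209, 15, 15, 176]), ((np.float64(185.8), np.float64(245.8)), [181, 238, 11, 16, 157]), ((np.float64(136.2), np.float64(304.9)), [130, 301, 13, 10, 85])]
black [((np.float64(376.5), np.float64(259.9)), [374, 255, 8, 9, 32]), ((np.float64(132.8), np.float64(273.5)), [129, 269, 8, 9, 34])]
```

View pics/c1.png

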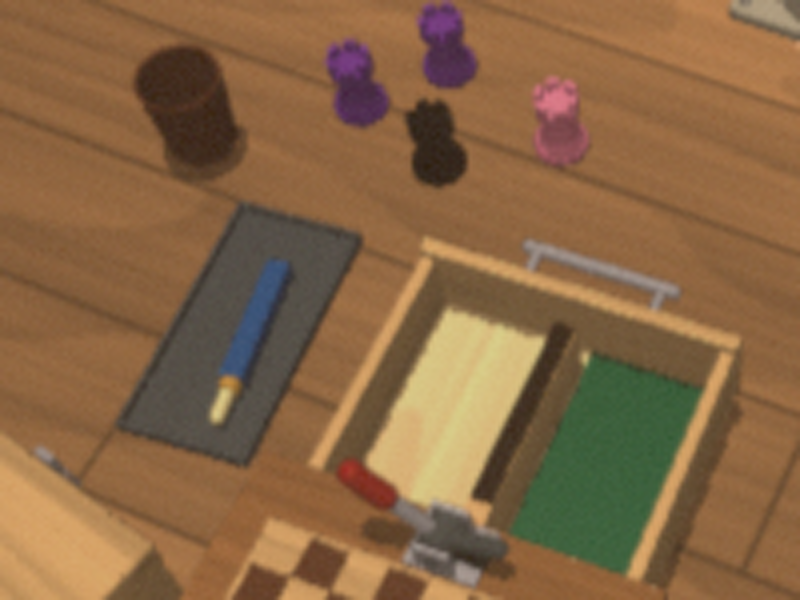

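View pics/c2.png

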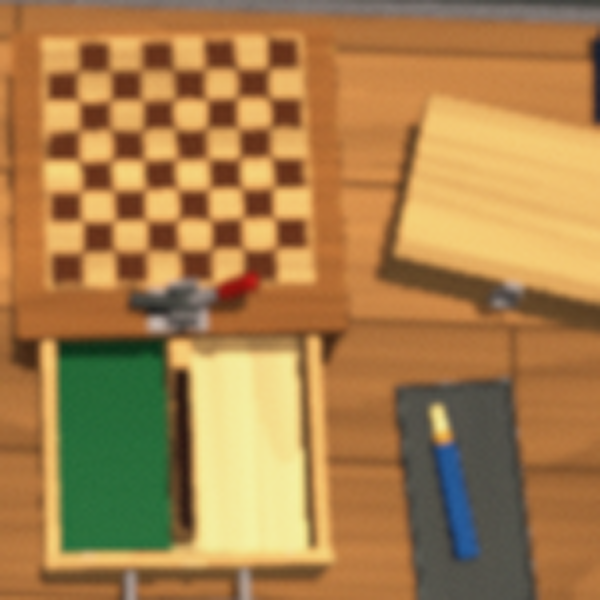

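```bash
cat > m.py <<'E'
from h import *
np.set_printoptions(precision=1,suppress=True)
s=lambda x,y:((x+.5)/4-.5+100,(y+.5)/4-.5+130)
t=lambda x,y:((x+.5)/4-.5+280,(y+.5)/4-.5+80)
def show(k,ps,pt,z):
    a=plane('scene',ps,z) if ps else None;b=plane('top',pt,z) if pt else None
    print(k,a,b,tri(ps,pt) if ps and pt else '')
show('dfR',s(425,240),t(332,562),100)
show('dfL',s(740,340),t(47,570),100)
show('strip front',s(562,326),t(185,540),95)
show('strip vis end',s(482,498),t(183,370),95)
show('cabFL',None,t(18,337),117);show('cabFR',None,t(346,330),117);show('cabBL',None,t(12,38),117);show('cabBR',None,t(330,30),117)
show('board FL',s(0,0) and None,t(44,288),117);show('board FR',None,t(317,282),117);show('board BL',None,t(42,38),117);show('board BR',None,t(303,36),117)
show('levertip',s(348,470),t(258,282),195)
show('pivot',s(455,530),t(180,305),135)
show('waxtip',s(217,416),t(437,407),13)
show('holder back',s(277,265),t(467,555),13)
show('holder front',s(232,380),t(444,445),13)
show('rookbase',s(440,162),None,6);show('rookcrown',s(430,117),(380,258.5),60)
show('can1',(340,248),(241.2,216.2),62);show('can2',(389,275.4),(199.2,208),62)
show('trayA',s(240,205),None,12);show('trayB',s(362,237),None,12);show('trayC',s(243,465),t(508,382),12);show('trayD',s(122,427),t(398,386),12)
show('handle L',s(677,292),(343,232),72);show('handle R',s(527,246),(309,232),72)
E
python3 m.py
```

```text
dfR [ 481.2 -193.9  100. ] [ 478.8 -198.6  100. ] (array([ 479.1, -197.8,   95. ]), np.float64(3.216030679222896))
dfL [466.8  58.2 100. ] [462.8  51.7 100. ] (array([463.4,  54.2,  92.5]), np.float64(5.0886630144316))
strip front [505.3 -67.4  95. ] [495.  -69.2  95. ] (array([498.1, -71. ,  81.3]), np.float64(2.0312071779160092))
strip vis end [651.7 -57.   95. ] [650.8 -64.1  95. ] (array([650.9, -61.6,  90.1]), np.float64(6.07603750533225))
cabFL None [669.7  84.9 117. ] 
cabFR None [ 686.7 -207.5  117. ] 
cabBL None [955.7 101.4 117. ] 
cabBR None [ 974.4 -191.2  117. ] 
board FL None [716.2  63.4 117. ] 
board FR None [ 730.7 -181.2  117. ] 
board BL None [956.7  73.8 117. ] 
board BR None [ 967.5 -166.4  117. ] 
levertip [ 704.  -110.8  195. ] [ 702.7 -120.9  195. ] (array([ 703. , -117.9,  187.8]), np.float64(8.263987914826915))
pivot [693.5 -49.6 135. ] [698.9 -57.8 135. ] (array([695.9, -53.3, 137.7]), np.float64(9.533065553154122))
waxtip [ 642.4 -303.    13. ] [ 646.9 -307.7   13. ] (array([ 644.5, -304.5,   15.8]), np.float64(6.0125700095574945))
holder back [ 504.7 -332
[... 426 characters left out ...]
(array([484.8, 236.3,  60.2]), np.float64(6.402964169792443))
can2 [510.3 391.2  62. ] [509.8 385.9  62. ] (array([510. , 388.8,  60.2]), np.float64(5.147674856232254))
trayA [ 465.3 -392.9   12. ] None 
trayB [ 452.7 -283.7   12. ] None 
trayC [ 669.9 -262.9   12. ] [ 673.9 -374.8   12. ] (array([ 666.6, -341. ,  -44.8]), np.float64(98.90854685770698))
trayD [ 679.3 -365.4   12. ] [ 666.2 -271.3   12. ] (array([ 676.8, -296. ,   65.4]), np.float64(80.823688288942))
handle L [431.9  -8.2  72. ] [ 438.8 -132.9   72. ] (array([427.4, -75.9,  46.7]), np.float64(121.74395610824423))
handle R [ 439.9 -131.8   72. ] [434.5 -12.   72. ] (array([450.3, -58.9, 129.4]), np.float64(108.80145165693806))
```

The rook, at scene (208,164) and top (380,258), is the only black one, and its neighbours are purple or pink. The other small red and black items are the checkers. The lone blue stick in the dark tray is the wax stick, and the brown cup in the crop is the dice cup. All of this matches the descriptions.

Next I'll refine the stick's position and plan the reach.

```bash
cat >> h.py <<'E'
def axis(im,lo,hi,near,n,z):
    h=cv2.cvtColor(im,cv2.COLOR_RGB2HSV); m=cv2.inRange(h,np.array(lo),np.array(hi)); k,l,s,c=cv2.connectedComponentsWithStats(m)
    i=1+np.argmin(np.linalg.norm(c[1:]-near,axis=1)); q=np.argwhere(l==i)[:,::-1].astype(float)
    P=np.array([plane(n,p,z)[:2] for p in q]); mu=P.mean(0); u,sv,vt=np.linalg.svd(P-mu); d=vt[0]*np.sign(vt[0,0]); t=(P-mu)@d
    return mu,np.degrees(np.arctan2(d[1],d[0])),t.min(),t.max(),len(q)
def go(target,rpy=None):
    """print tool-frame shift (units of 30 mm) and turn (units 0.08 rad) from present pose"""
    s=sense(); M=R.from_euler('xyz',s['tcp_rot'],degrees=True); p=s['tool_pos']
    N=M if rpy is None else R.from_euler('xyz',rpy,degrees=True)
    d=np.array(target)-p; rv=(M.inv()*N).as_rotvec()
    f=np.round
    print('t',f(s['time'],2),'pos',f(p,1),'rpy',f(s['tcp_rot'],1),'F',f(s['ft_force'],1),'gap',f(s['finger_gap'],1),'grip',f(s['grip_force'],1))
    print('turn/0.08',f(rv/.08,2),' shift/30 before turn',f(M.inv().apply(d)/30,2),' after turn',f(N.inv().apply(d)/30,2))
E
python3 - <<'E'
from h import *
S=cv2.imread('pics/scene0.png')[:,:,::-1].copy();T=cv2.imread('pics/top0.png')[:,:,::-1].copy()
print(axis(S,(95,90,40),(125,255,255),(163,209),'scene',18));print(axis(T,(95,90,40),(125,255,255),(393,205),'top',20))
go([562,-321,150],[180,0,11])
E
```

```text
(array([ 556.64765194, -320.11584787]), np.float64(10.914124076292172), np.float64(-53.21472863766095), np.float64(51.04357527155332), 162)
(array([ 554.32256618, -323.76118087]), np.float64(11.289744124404205), np.float64(-53.404213088919896), np.float64(54.1126550874462), 181)
t 0.1 pos [256.8 541.7 244.4] rpy [-179.9   -0.   154.6] F [-0.6 -0.1 -1.3] gap 85.4 grip 0.0
turn/0.08 [-1.000e-02  3.000e-02  3.133e+01]  shift/30 before turn [-21.52 -21.62   3.18]  after turn [ 4.5  30.17  3.15]
```

Emit:
apply_moves(deltas=[[-0.98, -0.98, 0, 0, 0, 0, 1], [-0.98, -0.98, 0, 0, 0, 0, 1], [-0.98, -0.98, 0, 0, 0, 0, 1], [-0.98, -0.98, 0, 0, 0, 0, 1], [-0.98, -0.98, 0, 0, 0, 0, 1], [-0.98, -0.98, 0, 0, 0, 0, 1], [-0.98, -0.98, 0, 0, 0, 0, 1], [-0.98, -0.98, 0, 0, 0, 0, 1]])

```text
time: 1.1
tool_pos: [368.8, 227.5, 245.0]
tcp_rot: [-180.0, -0.0, 154.6]
ft_force: [1.2, -0.8, 0.2]
finger_gap: 85.5
grip_force: 0.0
```

Emit:
apply_moves(deltas=[[-0.98, -0.98, 0, 0, 0, 0, 1], [-0.98, -0.98, 0, 0, 0, 0, 1], [-0.98, -0.98, 0, 0, 0, 0, 1], [-0.98, -0.98, 0, 0, 0, 0, 1], [-0.98, -0.98, 0, 0, 0, 0, 1], [-0.98, -0.98, 0, 0, 0, 0, 1], [-0.98, -0.98, 0, 0, 0, 0, 1], [-0.98, -0.98, 0, 0, 0, 0, 1]])

```text
time: 2.1
tool_pos: [480.6, -85.8, 244.9]
tcp_rot: [180.0, -0.0, 154.6]
ft_force: [0.4, -0.7, 0.5]
finger_gap: 85.4
grip_force: 0.0
```

Emit:
apply_moves(deltas=[[-0.98, -0.98, 0.3, 0, 0, 0, 1], [-0.98, -0.98, 0.3, 0, 0, 0, 0.5], [-0.98, -0.98, 0.3, 0, 0, 0, 0.5], [-0.98, -0.98, 0.3, 0, 0, 0, 0.5], [-0.98, -0.98, 0.3, 0, 0, 0, 0.5], [-0.98, -0.98, 0.3, 0, 0, 0, 0.5], [0, 0, 0, 0, 0, 1, 0.5], [0, 0, 0, 0, 0, 1, 0.5]])

```text
time: 3.1
tool_pos: [563.8, -319.8, 189.9]
tcp_rot: [-180.0, -0.1, 145.3]
ft_force: [0.1, 0.1, -0.3]
finger_gap: 42.9
grip_force: 0.0
```

Emit:
apply_moves(deltas=[[0, 0, 0, 0, 0, 1, 0.5], [0, 0, 0, 0, 0, 1, 0.5], [0, 0, 0, 0, 0, 1, 0.5], [0, 0, 0, 0, 0, 1, 0.5], [0, 0, 0, 0, 0, 1, 0.5], [0, 0, 0, 0, 0, 1, 0.5], [0, 0, 0, 0, 0, 1, 0.5], [0, 0, 0, 0, 0, 1, 0.5]])

```text
time: 4.1
tool_pos: [564.0, -319.2, 190.6]
tcp_rot: [-180.0, -0.1, 108.6]
ft_force: [-0.4, -0.4, 0.6]
finger_gap: 42.6
grip_force: 0.0
```

Emit:
apply_moves(deltas=[[0, 0, 0, 0, 0, 1, 0.5], [0, 0, 0, 0, 0, 1, 0.5], [0, 0, 0, 0, 0, 1, 0.5], [0, 0, 0, 0, 0, 1, 0.5], [0, 0, 0, 0, 0, 1, 0.5], [0, 0, 0, 0, 0, 1, 0.5], [0, 0, 0, 0, 0, 1, 0.5], [0, 0, 0, 0, 0, 1, 0.5]])

```text
time: 5.1
tool_pos: [564.0, -319.2, 190.6]
tcp_rot: [-179.9, -0.0, 72.0]
ft_force: [0.0, 0.0, -0.4]
finger_gap: 42.7
grip_force: 0.0
```

Emit:
apply_moves(deltas=[[0, 0, 0, 0, 0, 1, 0.5], [0, 0, 0, 0, 0, 1, 0.5], [0, 0, 0, 0, 0, 1, 0.5], [0, 0, 0, 0, 0, 1, 0.5], [0, 0, 0, 0, 0, 1, 0.5], [0, 0, 0, 0, 0, 1, 0.5], [0, 0, 0, 0, 0, 1, 0.5], [0, 0, 0, 0, 0, 1, 0.5]])

```text
time: 6.1
tool_pos: [564.0, -319.2, 190.6]
tcp_rot: [-179.9, 0.0, 35.3]
ft_force: [-0.4, 0.5, -0.3]
finger_gap: 42.7
grip_force: 0.0
```

Emit:
apply_moves(deltas=[[0, 0, 0, 0, 0, 1, 0.5], [0, 0, 0, 0, 0, 1, 0.5], [0, 0, 0, 0, 0, 1, 0.5], [0, 0, 0, 0, 0, 1, 0.5], [0, 0, 0, 0, 0, 1, 0.5], [0, 0, 0, 0, 0, 0.3, 0.4]])

```text
time: 6.85
tool_pos: [564.1, -319.2, 190.7]
tcp_rot: [-180.0, 0.0, 11.1]
ft_force: [0.8, 0.1, -0.7]
finger_gap: 34.3
grip_force: 0.0
```

Run:
```python
from h import *
go([560.4,-321,90],[180,0,11.1])
S=snapshot('scene');T=snapshot('top');s=sense();p=s['tool_pos'];f=R.from_euler('xyz',s['tcp_rot'],degrees=True).apply([0,0,14])+p
print('tip proj',proj('scene',f),proj('top',f))
cv2.imwrite('pics/s1.png',S[:,:,::-1]);cv2.imwrite('pics/t1.png',T[:,:,::-1])
cv2.imwrite('pics/c3.png',np.hstack([cv2.resize(S[120:270,90:240],None,fx=2.6,fy=4,interpolation=2)[:,:,::-1],cv2.resize(T[150:300,330:480],None,fx=2.6,fy=4,interpolation=2)[:,:,::-1]]))
```

```text
t 6.85 pos [ 564.1 -319.2  190.7] rpy [-180.     0.    11.1] F [ 0.8  0.1 -0.7] gap 34.3 grip 0.0
turn/0.08 [-0.01  0.01  0.  ]  shift/30 before turn [-0.13  0.04  3.36]  after turn [-0.13  0.03  3.36]
tip proj [148.48403086 182.17404424] [401.20848346 192.59452084]
```

View pics/c3.png

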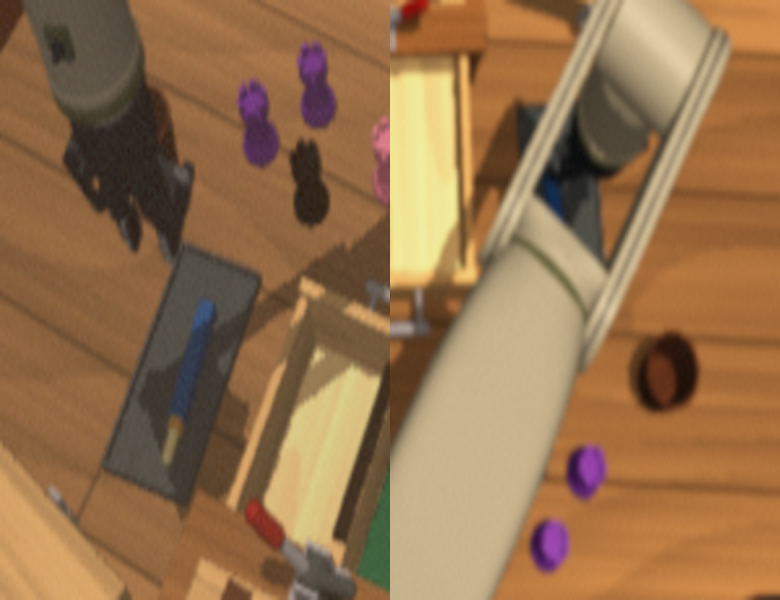

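The crop shows the fingertips at scene px (141,181) and (155,184), with their middle matching the projected tip (148.5,182.2). The scene camera is therefore trustworthy, and I'll use its numbers.

Emit:
apply_moves(deltas=[[-0.08, 0, 1, 0, 0, 0, 0.4], [0, 0, 1, 0, 0, 0, 0.4], [0, 0, 1, 0, 0, 0, 0.4], [0, 0, 1, 0, 0, 0, 0.4], [0, 0, 1, 0, 0, 0, 0.4], [0, 0, 0.3, 0, 0, 0, 0.4], [0, 0, 0.15, 0, 0, 0, 0.4], [0, 0, 0, 0, 0, 0, 0.4]], grip_force=80)

```text
time: 7.95
tool_pos: [562.6, -320.3, 28.9]
tcp_rot: [179.9, -0.1, 11.2]
ft_force: [-0.6, -0.3, -0.0]
finger_gap: 34.1
grip_force: 0.0
```

Emit:
apply_moves(deltas=[[0, 0, 0.1, 0, 0, 0, 0.4], [0, 0, 0, 0, 0, 0, 0.4]])

```text
time: 8.2
tool_pos: [562.3, -320.0, 25.4]
tcp_rot: [180.0, -0.0, 11.2]
ft_force: [-0.1, 0.6, 0.8]
finger_gap: 34.0
grip_force: 0.0
```

Emit:
apply_moves(deltas=[[0, 0, 0.13, 0, 0, 0, 0.4], [0, 0, 0, 0, 0, 0, 0.15], [0, 0, 0, 0, 0, 0, 0.15], [0, 0, 0, 0, 0, 0, 0.15], [0, 0, 0, 0, 0, 0, 0.15]])

```text
time: 8.82
tool_pos: [562.0, -319.8, 20.8]
tcp_rot: [-180.0, 0.0, 11.2]
ft_force: [-0.3, -0.2, -0.4]
finger_gap: 17.8
grip_force: 79.8
```

Emit:
apply_moves(deltas=[[0, 0, -0.5, 0, 0, 0, 0.15], [0, 0, -1, 0, 0, 0, 0.15], [0, 0, -1, 0, 0, 0, 0.15], [0, 0, -1, 0, 0, 0, 0.15], [0, 0, -1, 0, 0, 0, 0.15], [0, 0, -1, 0, 0, 0, 0.15], [0, 0, -0.5, 0, 0, 0, 0.15], [0, 0, 0, 0, 0, 0, 0.15]])

```text
time: 9.82
tool_pos: [562.7, -320.4, 202.7]
tcp_rot: [179.9, -0.1, 11.2]
ft_force: [0.3, 0.6, -0.8]
finger_gap: 18.1
grip_force: 79.8
```

Run:
```python
from h import *
S=snapshot('scene');s=sense();p=s['tool_pos'];M=R.from_euler('xyz',s['tcp_rot'],degrees=True)
tip=M.apply([82,0,7.8])+p
print('tip proj',proj('scene',tip),tip,'end',proj('scene',M.apply([88,0,7.8])+p),'holder front',proj('scene',M.apply([50,0,7.8])+p))
cv2.imwrite('pics/s2.png',S[:,:,::-1]);c=proj('scene',tip).astype(int);print(c)
cv2.imwrite('pics/c4.png',cv2.resize(S[c[1]-50:c[1]+50,c[0]-50:c[0]+50],None,fx=6,fy=6,interpolation=2)[:,:,::-1])
go([430,-71,220],[180,30,3.4])
```

```text
tip proj [135.75104851 202.55495282] [ 642.48535756 -304.0168293   193.1586275 ] end [134.88749789 204.4083871 ] holder front [140.27858957 192.83751453]
[135 202]
t 9.88 pos [ 562.  -319.9  200.9] rpy [180.   -0.   11.2] F [-0.2 -0.2 -0.3] gap 17.9 grip 79.8
turn/0.08 [ 0.45 -6.54  1.65]  shift/30 before turn [-2.71 -8.99 -0.64]  after turn [-3.7  -8.54  1.4 ]
```

View pics/c4.png

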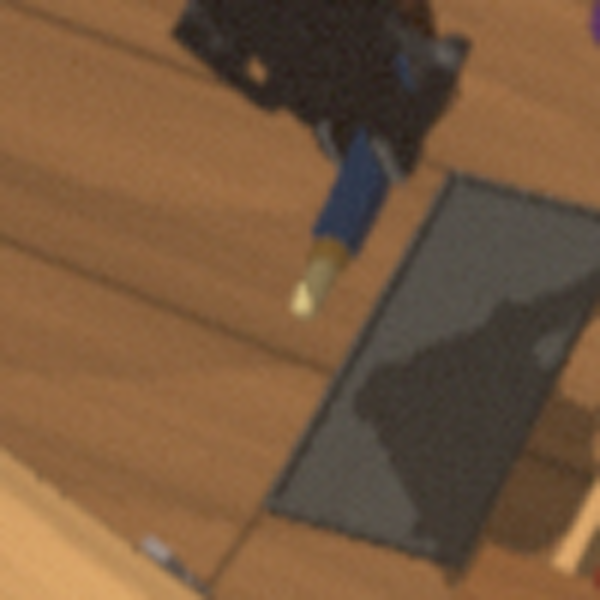

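The crop shows the stick held straight, with its wax end at scene px (135,205) against (134.9,204.4) predicted. The tip in the tool frame is therefore [82,0,7.8]. Next I'll tilt the tool and bring the tip over the strip's front end.

Emit:
apply_moves(deltas=[[0, 0, 0, 0.06, -0.93, 0.24, 0.15], [0, 0, 0, 0.06, -0.93, 0.24, 0.15], [0, 0, 0, 0.06, -0.93, 0.24, 0.15], [0, 0, 0, 0.06, -0.93, 0.24, 0.15], [0, 0, 0, 0.06, -0.93, 0.24, 0.15], [0, 0, 0, 0.06, -0.93, 0.24, 0.15], [0, 0, 0, 0.06, -0.93, 0.24, 0.15], [0, 0, 0, 0, 0, 0, 0.15]])

```text
time: 10.88
tool_pos: [561.5, -319.0, 196.7]
tcp_rot: [-179.9, 30.2, 3.4]
ft_force: [0.8, 0.2, -0.7]
finger_gap: 17.8
grip_force: 79.8
```

Run:
```python
from h import *
go([436.6,-70.6,180],[180,30,3.4])
```

```text
t 10.88 pos [ 561.5 -319.   196.7] rpy [-179.9   30.2    3.4] F [ 0.8  0.2 -0.7] gap 17.8 grip 79.8
turn/0.08 [-0.01  0.03  0.  ]  shift/30 before turn [-2.89 -8.51  2.33]  after turn [-2.9  -8.51  2.32]
```

Emit:
apply_moves(deltas=[[-0.32, -0.95, 0.1, 0, 0, 0, 0.15], [-0.32, -0.95, 0.1, 0, 0, 0, 0.15], [-0.32, -0.95, 0.2, 0, 0, 0, 0.15], [-0.32, -0.95, 0.3, 0, 0, 0, 0.15], [-0.32, -0.95, 0.3, 0, 0, 0, 0.15], [-0.32, -0.95, 0.3, 0, 0, 0, 0.15], [-0.32, -0.95, 0.3, 0, 0, 0, 0.15], [-0.32, -0.95, 0.3, 0, 0, 0, 0.15]])

```text
time: 11.88
tool_pos: [453.0, -96.9, 188.6]
tcp_rot: [179.9, 29.8, 3.3]
ft_force: [-0.3, -0.6, -0.0]
finger_gap: 17.5
grip_force: 79.9
```

Emit:
apply_moves(deltas=[[-0.34, -0.9, 0.4, 0, 0, 0, 0.15], [0, 0, 0, 0, 0, 0, 0.15], [0, 0, 0, 0, 0, 0, 0.15]])

```text
time: 12.25
tool_pos: [437.6, -72.0, 183.9]
tcp_rot: [179.9, 29.8, 3.2]
ft_force: [-0.7, 0.7, -0.4]
finger_gap: 18.0
grip_force: 79.9
```

Run:
```python
from h import *
go([436.6,-70.6,160],[180,30,3.4])
S=snapshot('scene');s=sense();p=s['tool_pos'];M=R.from_euler('xyz',s['tcp_rot'],degrees=True)
tip=M.apply([82,0,7.8])+p
print('tip',tip.round(1),proj('scene',tip))
cv2.imwrite('pics/s3.png',S[:,:,::-1])
cv2.imwrite('pics/c5.png',cv2.resize(S[160:280,180:300],None,fx=5,fy=5,interpolation=2)[:,:,::-1])
```

```text
t 12.25 pos [437.6 -72.  183.9] rpy [179.9  29.8   3.2] F [-0.7  0.7 -0.4] gap 18.0 grip 79.9
turn/0.08 [ 0.02 -0.05 -0.03]  shift/30 before turn [ 0.37 -0.05  0.71]  after turn [ 0.37 -0.05  0.71]
tip [505.1 -68.5 136.5] [238.62321877 203.49280872]
```

View pics/c5.png

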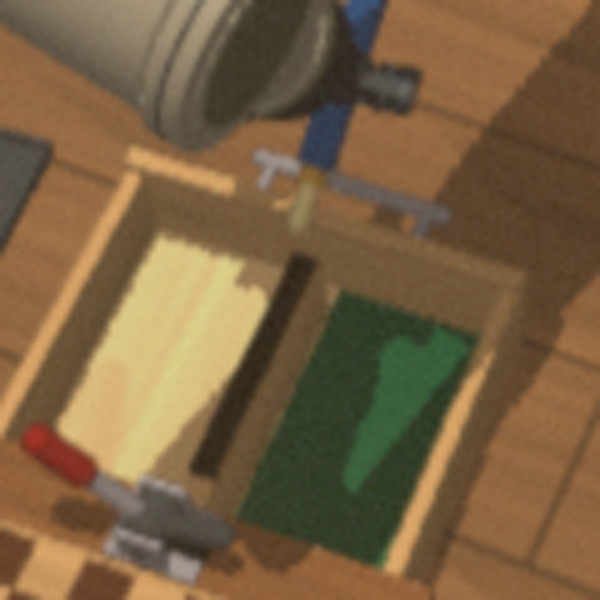

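Run:
```python
from h import *
np.set_printoptions(precision=1,suppress=True)
S=cv2.imread('pics/s3.png')[:,:,::-1].copy()
h=cv2.cvtColor(S,cv2.COLOR_RGB2HSV)
print('row scan: brightness across tip'); 
for r in (199,201,203,205,207): print(r,S[r,232:248].sum(1))
S0=cv2.imread('pics/scene0.png')[:,:,::-1].astype(int).sum(2)
for r in (214,222,230,238,246,252):
    c0=int(239-(r-214)*0.45); seg=S0[r,c0-9:c0+10]; w=np.clip(200-seg,0,None); w[seg>200]=0
    c=(w*np.arange(c0-9,c0+10)).sum()/max(w.sum(),1); print(r,c.round(2),plane('scene',(c,r),95),seg)
```

```text
row scan: brightness across tip
199 [296 291 306 299 307 324 355 337 364 371 332 302 305 307 297 294]
201 [277 273 318 375 373 361 326 352 372 347 303 286 301 298 306 311]
203 [264 269 269 269 256 289 345 368 353 321 289 284 286 292 296 294]
205 [258 270 268 265 262 272 321 336 322 278 258 260 268 274 286 289]
207 [256 266 266 251 262 259 267 269 260 270 259 268 261 265 267 257]
214 239.14 [515.2 -65.7  95. ] [522 479 468 469 475 444 318 171 142 157 144 154 205 275 250 260 256 259
 259]
222 235.55 [543.4 -63.4  95. ] [533 542 537 528 530 521 441 243 163 141 147 154 208 259 237 242 230 232
 233]
230 231.94 [571.  -61.1  95. ] [545 534 527 525 534 525 435 245 162 153 149 139 176 240 238 244 236 229
 236]
238 227.88 [598.5 -60.1  95. ] [539 531 527 528 514 436 244 157 156 149 148 174 221 252 249 227 233 232
 227]
246 223.87 [625.4 -59.   95. ] [528 526 527 525 521 474 267 166 153 153 152 179 264 253 250 239 241 231
 235]
252 220.94 [645. -58.  95.] [533 522 521 514 519 485 283 152 160 153 148 165 207 253 242 243 238 234
 218]
```

Emit:
apply_moves(deltas=[[0.15, 0, 0.3, 0, 0, 0, 0.15], [0.15, 0, 0.3, 0, 0, 0, 0.15], [0.15, 0, 0.29, 0, 0, 0, 0.15], [0, 0, 0, 0, 0, 0, 0.15], [0, 0, 0, 0, 0, 0, 0.15]])

```text
time: 12.92
tool_pos: [436.1, -71.9, 154.0]
tcp_rot: [179.9, 29.9, 3.2]
ft_force: [-0.5, 0.0, -1.8]
finger_gap: 17.8
grip_force: 79.9
```

Run:
```python
from h import *
go([436.6,-70.6,148.8],[180,30,3.4])
s=sense();print((R.from_euler('xyz',s['tcp_rot'],degrees=True).apply([82,0,7.8])+s['tool_pos']).round(1))
```

```text
t 12.92 pos [436.1 -71.9 154. ] rpy [179.9  29.9   3.2] F [-0.5  0.  -1.8] gap 17.8 grip 79.9
turn/0.08 [ 0.01 -0.02 -0.03]  shift/30 before turn [ 0.1  -0.04  0.14]  after turn [ 0.1  -0.04  0.14]
[503.2 -68.1 106.4]
```

Emit:
apply_moves(deltas=[[0.033, -0.02, 0.058, 0, 0, 0, 0.15], [0, 0, 0, 0, 0, 0, 0.15], [0.016, 0, 0.029, 0, 0, 0, 0.15], [0, 0, 0, 0, 0, 0, 0.15]])

```text
time: 13.42
tool_pos: [436.0, -71.3, 151.0]
tcp_rot: [179.9, 29.9, 3.2]
ft_force: [-0.5, 0.6, 0.4]
finger_gap: 18.0
grip_force: 79.9
```

Emit:
apply_moves(deltas=[[0.016, 0, 0.029, 0, 0, 0, 0.15], [0, 0, 0, 0, 0, 0, 0.15]])

```text
time: 13.68
tool_pos: [435.9, -71.2, 149.9]
tcp_rot: [179.9, 29.9, 3.2]
ft_force: [0.1, 0.6, -1.0]
finger_gap: 18.0
grip_force: 79.9
```

Emit:
apply_moves(deltas=[[0.016, 0, 0.029, 0, 0, 0, 0.15], [0, 0, 0, 0, 0, 0, 0.15]])

```text
time: 13.92
tool_pos: [436.0, -71.3, 149.1]
tcp_rot: [179.9, 29.9, 3.2]
ft_force: [-0.3, 1.0, 1.1]
finger_gap: 18.2
grip_force: 80.0
```

Emit:
apply_moves(deltas=[[0.07, 0, -0.04, 0, 0, 0, 0.15], [0.016, 0, 0.029, 0, 0, 0, 0.15], [0, 0, 0, 0, 0, 0, 0.15]])

```text
time: 14.3
tool_pos: [438.6, -71.2, 148.3]
tcp_rot: [179.8, 29.8, 3.2]
ft_force: [0.0, -1.0, 3.8]
finger_gap: 17.8
grip_force: 80.4
```

Emit:
apply_moves(deltas=[[0.016, 0, 0.029, 0, 0, 0, 0.15], [0, 0, 0, 0, 0, 0, 0.15]])

```text
time: 14.55
tool_pos: [438.5, -71.2, 147.7]
tcp_rot: [179.8, 29.9, 3.2]
ft_force: [-1.1, -0.1, 7.2]
finger_gap: 17.9
grip_force: 80.7
```

Emit:
apply_moves(deltas=[[0.016, 0, 0.029, 0, 0, 0, 0.15], [0, 0, 0, 0, 0, 0, 0.15]])

```text
time: 14.8
tool_pos: [438.5, -71.3, 147.1]
tcp_rot: [179.8, 29.8, 3.2]
ft_force: [-2.0, 0.3, 10.4]
finger_gap: 18.2
grip_force: 81.0
```

Contact came at TCP z 149, as predicted, and the force is 10 N. I'll ease it to about 6 N and draw at 36 mm/s.

Emit:
apply_moves(deltas=[[-0.012, 0, -0.02, 0, 0, 0, 0.15], [0.13, 0, -0.075, 0, 0, 0, 0.15], [0.13, 0, -0.075, 0, 0, 0, 0.15], [0.13, 0, -0.075, 0, 0, 0, 0.15], [0.13, 0, -0.075, 0, 0, 0, 0.15]])

```text
time: 15.42
tool_pos: [456.2, -70.2, 147.7]
tcp_rot: [179.8, 29.9, 3.2]
ft_force: [-5.0, -0.1, 9.3]
finger_gap: 17.6
grip_force: 80.8
```

Run:
```python
from h import *
go([588.3,-61.9,148],[180,30,3.4])
s=sense();print((R.from_euler('xyz',s['tcp_rot'],degrees=True).apply([82,0,7.8])+s['tool_pos']).round(1))
```

```text
t 15.42 pos [456.2 -70.2 147.7] rpy [179.8  29.9   3.2] F [-5.  -0.1  9.3] gap 17.6 grip 80.8
turn/0.08 [ 0.02 -0.02 -0.03]  shift/30 before turn [ 3.82 -0.02 -2.21]  after turn [ 3.82 -0.02 -2.22]
[523.3 -66.5 100. ]
```

Emit:
apply_moves(deltas=[[-0.015, 0, -0.026, 0, 0, 0, 0.15], [0.13, 0, -0.075, 0, 0, 0, 0.15], [0.13, 0, -0.075, 0, 0, 0, 0.15], [0.13, 0, -0.075, 0, 0, 0, 0.15]])

```text
time: 15.92
tool_pos: [469.7, -69.4, 148.1]
tcp_rot: [179.8, 29.9, 3.2]
ft_force: [-2.5, 0.4, 6.5]
finger_gap: 17.8
grip_force: 80.5
```

Emit:
apply_moves(deltas=[[0.13, 0, -0.075, 0, 0, 0, 0.15], [0.13, 0, -0.075, 0, 0, 0, 0.15], [0.13, 0, -0.075, 0, 0, 0, 0.15], [0.13, 0, -0.075, 0, 0, 0, 0.15], [0.13, 0, -0.075, 0, 0, 0, 0.15], [0.13, 0, -0.075, 0, 0, 0, 0.15], [0.13, 0, -0.075, 0, 0, 0, 0.15], [0.13, 0, -0.075, 0, 0, 0, 0.15]])

```text
time: 16.92
tool_pos: [505.7, -67.3, 148.1]
tcp_rot: [179.8, 29.9, 3.2]
ft_force: [-3.2, -0.4, 6.6]
finger_gap: 17.8
grip_force: 80.5
```

Emit:
apply_moves(deltas=[[0.13, 0, -0.075, 0, 0, 0, 0.15], [0.13, 0, -0.075, 0, 0, 0, 0.15], [0.13, 0, -0.075, 0, 0, 0, 0.15], [0.13, 0, -0.075, 0, 0, 0, 0.15], [0.13, 0, -0.075, 0, 0, 0, 0.15], [0.13, 0, -0.075, 0, 0, 0, 0.15], [0.13, 0, -0.075, 0, 0, 0, 0.15], [0.13, 0, -0.075, 0, 0, 0, 0.15]])

```text
time: 17.92
tool_pos: [541.7, -65.2, 148.2]
tcp_rot: [179.8, 29.9, 3.2]
ft_force: [-2.1, -0.5, 5.4]
finger_gap: 17.7
grip_force: 80.5
```

Run:
```python
from h import *
go([588.3,-61.9,148],[180,30,3.4])
S=snapshot('scene');cv2.imwrite('pics/s4.png',S[:,:,::-1])
cv2.imwrite('pics/c6.png',cv2.resize(S[160:280,180:300],None,fx=5,fy=5,interpolation=2)[:,:,::-1])
s=sense();tip=(R.from_euler('xyz',s['tcp_rot'],degrees=True).apply([82,0,7.8])+s['tool_pos']);print(tip.round(1),proj('scene',tip-[0,0,6]))
```

```text
t 17.92 pos [541.7 -65.2 148.2] rpy [179.8  29.9   3.2] F [-2.1 -0.5  5.4] gap 17.7 grip 80.5
turn/0.08 [ 0.01 -0.02 -0.03]  shift/30 before turn [ 1.35 -0.02 -0.77]  after turn [ 1.35 -0.02 -0.77]
[609.3 -61.4 100.5] [225.76189517 241.04531602]
```

View pics/c6.png

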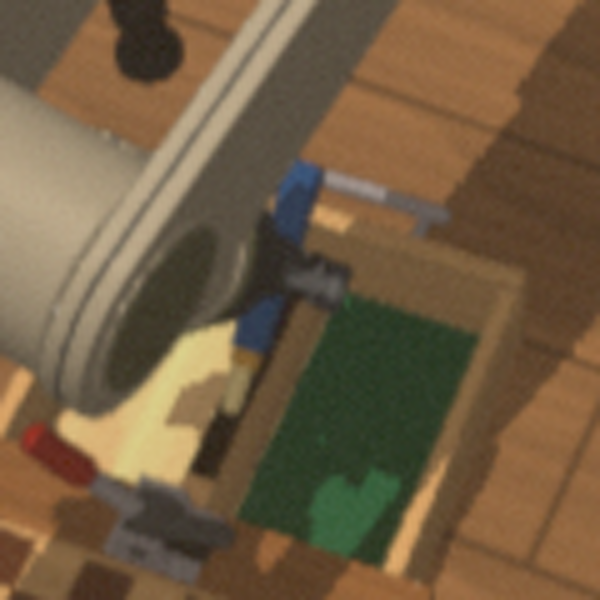

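The tip, at crop (228,412), sits on the strip's centre line with the drawer unmoved, and about 46 mm remain.

Emit:
apply_moves(deltas=[[0.13, 0, -0.075, 0, 0, 0, 0.15], [0.13, 0, -0.075, 0, 0, 0, 0.15], [0.13, 0, -0.075, 0, 0, 0, 0.15], [0.13, 0, -0.075, 0, 0, 0, 0.15], [0.13, 0, -0.075, 0, 0, 0, 0.15], [0.13, 0, -0.075, 0, 0, 0, 0.15], [0.13, 0, -0.075, 0, 0, 0, 0.15], [0.13, 0, -0.075, 0, 0, 0, 0.15]])

```text
time: 18.98
tool_pos: [577.6, -63.1, 148.3]
tcp_rot: [179.8, 29.9, 3.2]
ft_force: [-2.2, -0.0, 5.3]
finger_gap: 17.8
grip_force: 80.5
```

Emit:
apply_moves(deltas=[[0.13, 0, -0.075, 0, 0, 0, 0.15], [0.13, 0, -0.075, 0, 0, 0, 0.15], [0.05, 0, -0.03, 0, 0, 0, 0.15], [0, 0, 0, 0, 0, 0, 0.15]])

```text
time: 19.48
tool_pos: [588.6, -62.3, 147.5]
tcp_rot: [179.9, 29.9, 3.3]
ft_force: [1.8, 0.4, -0.1]
finger_gap: 17.6
grip_force: 80.1
```

Run:
```python
from h import *
go([588.3,-61.9,148],[180,30,3.4])
s=sense();tip=(R.from_euler('xyz',s['tcp_rot'],degrees=True).apply([82,0,7.8])+s['tool_pos']);print(tip.round(1))
S=snapshot('scene');cv2.imwrite('pics/s5.png',S[:,:,::-1])
print(proj('scene',tip-[0,0,6]), 'strip end',proj('scene',[655.3,-58,95]))
for r in range(246,260): print(r,S[r,212:236].astype(int).sum(1))
```

```text
t 19.48 pos [588.6 -62.3 147.5] rpy [179.9  29.9   3.3] F [ 1.8  0.4 -0.1] gap 17.6 grip 80.1
turn/0.08 [ 0.01 -0.03 -0.03]  shift/30 before turn [-0.02 -0.02 -0.01]  after turn [-0.02 -0.02 -0.01]
[655.7 -58.5  99.9]
[219.00812586 255.32880903] strip end [219.20371509 255.10498599]
246 [541 545 536 529 531 508 479 320 275 281 283 254 232 184 130 202 230 227
 231 232 232 227 232 169]
247 [543 543 530 526 504 438 406 316 307 292 267 268 216 158 160 222 229 233
 231 216 213 218 206 156]
248 [531 505 449 442 414 350 339 321 340 341 314 272 192 149 181 238 238 228
 226 214 218 208 167 142]
249 [462 431 361 353 347 340 336 335 363 363 331 240 137 157 222 233 232 231
 228 210 208 191 136 149]
250 [370 358 337 341 330 337 338 342 367 362 314 199 124 176 218 238 233 228
 223 218 211 165 123 139]
251 [347 338 331 331 335 325 328 347 368 349 294 157 156 219 235 224 225 225
 213 221 194 147 155 139]
252 [344 342 334 331 328 326 310 350 358 340 258 142 183 234 243 228 233 223
 206 192 163 134 143 139]
253 [338 336 327 335 341 316 327 350 360 313 200 161 208 229 243 233 229 222
 209 171 141 144 137 140]
254 [339 328 331 324 337 313 341 371 354 292 160 158 226 239 244 228 228 221
 208 153 142 144 128 132]
255 [327 320 329 341 362 313 350 360 343 293 188 204 234 229 234 227 215 214
 214 146 143 152 146 139]
256 [300 293 310 314 340 312 332 347 327 287 251 223 237 233 230 238 226 225
 169 143 153 134 135 145]
257 [274 278 292 294 292 303 312 316 314 289 266 242 242 242 227 228 221 237
 165 147 141 134 148 142]
258 [224 240 262 284 269 276 297 298 303 283 244 243 235 240 236 227 224 198
 155 143 130 139 137 151]
259 [185 203 213 250 258 252 279 297 297 274 235 243 238 228 221 221 233 160
 141 143 149 133 131 149]
```

The force fell to zero as the tip ran off the cabinet end, so the strip starts perhaps 2 mm nearer than where I began. To be sure of the whole strip I'll make a second full stroke, starting a little earlier.

Emit:
apply_moves(deltas=[[-0.167, 0, -0.289, 0, 0, 0, 0.15], [-0.745, 0, 0.43, 0, 0, 0, 0.15], [-0.745, 0, 0.43, 0, 0, 0, 0.15], [-0.745, 0, 0.43, 0, 0, 0, 0.15], [-0.745, 0, 0.43, 0, 0, 0, 0.15], [-0.745, 0, 0.43, 0, 0, 0, 0.15], [-0.745, 0, 0.43, 0, 0, 0, 0.15], [0, 0, 0, 0, 0, 0, 0.15]])

```text
time: 20.52
tool_pos: [432.4, -71.3, 158.1]
tcp_rot: [179.9, 29.9, 3.2]
ft_force: [0.7, 0.5, 0.4]
finger_gap: 17.9
grip_force: 79.9
```

Emit:
apply_moves(deltas=[[0.05, 0, 0.087, 0, 0, 0, 0.15], [0.05, 0, 0.087, 0, 0, 0, 0.15], [0.03, 0, 0.052, 0, 0, 0, 0.15], [0, 0, 0, 0, 0, 0, 0.15], [0, 0, 0, 0, 0, 0, 0.15]])

```text
time: 21.15
tool_pos: [433.9, -71.4, 149.8]
tcp_rot: [179.9, 29.9, 3.2]
ft_force: [-0.2, 0.2, -0.6]
finger_gap: 18.1
grip_force: 79.9
```

Run:
```python
from h import *
go([433.9,-71.5,148.1],[180,30,3.4])
```

```text
t 21.15 pos [433.9 -71.4 149.8] rpy [179.9  29.9   3.2] F [-0.2  0.2 -0.6] gap 18.1 grip 79.9
turn/0.08 [ 0.01 -0.02 -0.03]  shift/30 before turn [0.03 0.   0.05]  after turn [0.03 0.   0.05]
```

Emit:
apply_moves(deltas=[[0.03, 0, 0.052, 0, 0, 0, 0.15], [0, 0, 0, 0, 0, 0, 0.15], [0, 0, 0, 0, 0, 0, 0.15]])

```text
time: 21.52
tool_pos: [433.8, -71.4, 148.2]
tcp_rot: [179.9, 29.9, 3.2]
ft_force: [-2.2, -0.0, 2.3]
finger_gap: 18.3
grip_force: 80.1
```

Emit:
apply_moves(deltas=[[0.016, 0, 0.029, 0, 0, 0, 0.15], [0, 0, 0, 0, 0, 0, 0.15], [0, 0, 0, 0, 0, 0, 0.15]])

```text
time: 21.9
tool_pos: [433.6, -71.4, 147.4]
tcp_rot: [179.8, 29.9, 3.2]
ft_force: [-2.6, -0.6, 6.2]
finger_gap: 18.2
grip_force: 80.4
```

Emit:
apply_moves(deltas=[[0.09, 0, -0.08, 0, 0, 0, 0.15], [0.13, 0, -0.075, 0, 0, 0, 0.15], [0.13, 0, -0.075, 0, 0, 0, 0.15], [0.13, 0, -0.075, 0, 0, 0, 0.15]])

```text
time: 22.4
tool_pos: [451.0, -70.5, 148.2]
tcp_rot: [179.8, 29.9, 3.2]
ft_force: [-3.1, 0.5, 5.5]
finger_gap: 17.8
grip_force: 80.4
```

Emit:
apply_moves(deltas=[[0.13, 0, -0.075, 0, 0, 0, 0.15], [0.13, 0, -0.075, 0, 0, 0, 0.15], [0.13, 0, -0.075, 0, 0, 0, 0.15], [0.13, 0, -0.075, 0, 0, 0, 0.15], [0.13, 0, -0.075, 0, 0, 0, 0.15], [0.13, 0, -0.075, 0, 0, 0, 0.15], [0.13, 0, -0.075, 0, 0, 0, 0.15], [0.13, 0, -0.075, 0, 0, 0, 0.15]])

```text
time: 23.4
tool_pos: [486.9, -68.4, 148.3]
tcp_rot: [179.8, 29.9, 3.2]
ft_force: [-3.0, 0.1, 5.5]
finger_gap: 17.9
grip_force: 80.4
```

Emit:
apply_moves(deltas=[[0.13, 0, -0.075, 0, 0, 0, 0.15], [0.13, 0, -0.075, 0, 0, 0, 0.15], [0.13, 0, -0.075, 0, 0, 0, 0.15], [0.13, 0, -0.075, 0, 0, 0, 0.15], [0.13, 0, -0.075, 0, 0, 0, 0.15], [0.13, 0, -0.075, 0, 0, 0, 0.15], [0.13, 0, -0.075, 0, 0, 0, 0.15], [0.13, 0, -0.075, 0, 0, 0, 0.15]])

```text
time: 24.4
tool_pos: [522.9, -66.3, 148.3]
tcp_rot: [179.8, 29.9, 3.2]
ft_force: [-1.6, -1.0, 5.0]
finger_gap: 17.9
grip_force: 80.4
```

Emit:
apply_moves(deltas=[[0.13, 0, -0.075, 0, 0, 0, 0.15], [0.13, 0, -0.075, 0, 0, 0, 0.15], [0.13, 0, -0.075, 0, 0, 0, 0.15], [0.13, 0, -0.075, 0, 0, 0, 0.15], [0.13, 0, -0.075, 0, 0, 0, 0.15], [0.13, 0, -0.075, 0, 0, 0, 0.15], [0.13, 0, -0.075, 0, 0, 0, 0.15], [0.13, 0, -0.075, 0, 0, 0, 0.15]])

```text
time: 25.4
tool_pos: [558.9, -64.2, 148.3]
tcp_rot: [179.8, 29.9, 3.2]
ft_force: [-2.7, 0.2, 5.3]
finger_gap: 18.0
grip_force: 80.4
```

Emit:
apply_moves(deltas=[[0.13, 0, -0.075, 0, 0, 0, 0.15], [0.13, 0, -0.075, 0, 0, 0, 0.15], [0.13, 0, -0.075, 0, 0, 0, 0.15], [0.13, 0, -0.075, 0, 0, 0, 0.15], [0.13, 0, -0.075, 0, 0, 0, 0.15], [0.13, 0, -0.075, 0, 0, 0, 0.15]])

```text
time: 26.15
tool_pos: [586.0, -62.6, 148.3]
tcp_rot: [179.8, 29.9, 3.2]
ft_force: [-0.4, -0.1, 3.3]
finger_gap: 17.7
grip_force: 80.3
```

Emit:
apply_moves(deltas=[[0.07, 0, -0.04, 0, 0, 0, 0.15], [0, 0, 0, 0, 0, 0, 0.15]])

```text
time: 26.4
tool_pos: [588.6, -62.4, 147.8]
tcp_rot: [179.9, 29.8, 3.3]
ft_force: [3.4, -0.0, 1.8]
finger_gap: 18.0
grip_force: 80.3
```

Run:
```python
from h import *
go([561.5,-319,196.7],[180,30,3.4])
```

```text
t 26.4 pos [588.6 -62.4 147.8] rpy [179.9  29.8   3.3] F [ 3.4 -0.   1.8] gap 18.0 grip 80.3
turn/0.08 [ 0.01 -0.04 -0.03]  shift/30 before turn [-2.01  8.49 -0.7 ]  after turn [-2.03  8.49 -0.71]
```

Emit:
apply_moves(deltas=[[-0.17, 0, -0.29, 0, 0, 0, 0.15], [-0.85, 0, -0.2, 0, 0, 0, 0.15], [-0.85, 0, -0.2, 0, 0, 0, 0.15], [-0.85, 0, -0.2, 0, 0, 0, 0.15], [0, 0.9, -0.2, 0, 0, 0, 0.15], [0, 0.9, -0.1, 0, 0, 0, 0.15], [0.1, 0.95, -0.1, 0, 0, 0, 0.15], [0.1, 0.95, 0, 0, 0, 0, 0.15]])

```text
time: 27.4
tool_pos: [548.2, -176.6, 220.0]
tcp_rot: [179.9, 29.9, 3.2]
ft_force: [0.9, -0.4, -0.6]
finger_gap: 18.0
grip_force: 79.9
```

Emit:
apply_moves(deltas=[[0.1, 0.95, 0, 0, 0, 0, 0.15], [0.1, 0.95, 0, 0, 0, 0, 0.15], [0.1, 0.95, 0, 0, 0, 0, 0.15], [0.1, 0.95, 0, 0, 0, 0, 0.15], [0, 0.95, 0, 0, 0, 0, 0.15], [0, 0, 0, 0, 0, 0, 0.15]])

```text
time: 28.15
tool_pos: [566.0, -319.4, 213.4]
tcp_rot: [179.9, 29.9, 3.1]
ft_force: [-0.1, 0.7, -0.3]
finger_gap: 18.0
grip_force: 79.9
```

Run:
```python
from h import *
go([562,-319.8,100],[180,0,11.1])
```

```text
t 28.15 pos [ 566.  -319.4  213.4] rpy [179.9  29.9   3.1] F [-0.1  0.7 -0.3] gap 18.0 grip 79.9
turn/0.08 [-0.43  6.52 -1.7 ]  shift/30 before turn [ 1.77 -0.    3.34]  after turn [-0.13 -0.01  3.78]
```

Emit:
apply_moves(deltas=[[0, 0, 0, -0.06, 0.93, -0.24, 0.15], [0, 0, 0, -0.06, 0.93, -0.24, 0.15], [0, 0, 0, -0.06, 0.93, -0.24, 0.15], [0, 0, 0, -0.06, 0.93, -0.24, 0.15], [0, 0, 0, -0.06, 0.93, -0.24, 0.15], [0, 0, 0, -0.06, 0.93, -0.24, 0.15], [0, 0, 0, -0.06, 0.94, -0.26, 0.15], [0, 0, 0, 0, 0, 0, 0.15]])

```text
time: 29.15
tool_pos: [565.9, -316.8, 214.4]
tcp_rot: [-180.0, -0.0, 11.2]
ft_force: [0.8, -0.2, -0.9]
finger_gap: 18.0
grip_force: 79.9
```

Run:
```python
from h import *
go([562,-319.8,40],[180,0,11.1])
```

```text
t 29.15 pos [ 565.9 -316.8  214.4] rpy [-180.    -0.    11.2] F [ 0.8 -0.2 -0.9] gap 18.0 grip 79.9
turn/0.08 [-0.   -0.01  0.02]  shift/30 before turn [-0.15  0.07  5.81]  after turn [-0.15  0.07  5.81]
```

Emit:
apply_moves(deltas=[[-0.15, 0.07, 1, 0, 0, 0, 0.15], [0, 0, 1, 0, 0, 0, 0.15], [0, 0, 1, 0, 0, 0, 0.15], [0, 0, 1, 0, 0, 0, 0.15], [0, 0, 1, 0, 0, 0, 0.15], [0, 0, 0.8, 0, 0, 0, 0.15], [0, 0, 0.3, 0, 0, 0, 0.15], [0, 0, 0.15, 0, 0, 0, 0.15]])

```text
time: 30.15
tool_pos: [563.2, -320.0, 26.1]
tcp_rot: [-180.0, 0.0, 11.3]
ft_force: [-0.3, -0.8, -0.1]
finger_gap: 18.1
grip_force: 79.9
```

Emit:
apply_moves(deltas=[[0, 0, 0.05, 0, 0, 0, 0.15], [0, 0, 0, 0, 0, 0, 0.15], [0, 0, 0, 0, 0, 0, 0.15]])

```text
time: 30.52
tool_pos: [563.5, -320.7, 25.7]
tcp_rot: [179.9, -0.1, 11.2]
ft_force: [-0.1, -0.2, -0.7]
finger_gap: 17.7
grip_force: 79.9
```

Emit:
apply_moves(deltas=[[0, 0, 0.12, 0, 0, 0, 0.15], [0, 0, 0, 0, 0, 0, 0.15], [0, 0, 0, 0, 0, 0, 0.15]])

```text
time: 30.9
tool_pos: [562.9, -320.3, 21.1]
tcp_rot: [-180.0, -0.0, 11.2]
ft_force: [0.2, -0.3, -0.6]
finger_gap: 17.8
grip_force: 79.9
```

Emit:
apply_moves(deltas=[[0, 0, 0.03, 0, 0, 0, 0.15], [0, 0, 0, 0, 0, 0, 0.15]])

```text
time: 31.15
tool_pos: [563.1, -320.4, 20.8]
tcp_rot: [180.0, -0.0, 11.3]
ft_force: [-0.9, 1.9, 3.8]
finger_gap: 18.0
grip_force: 80.6
```

Emit:
apply_moves(deltas=[[0, 0, 0, 0, 0, 0, 0.4], [0, 0, 0, 0, 0, 0, 0.4], [0, 0, -0.3, 0, 0, 0, 0.4], [0, 0, -1, 0, 0, 0, 0.5], [0, 0, -1, 0, 0, 0, 0.6], [0, 0, -1, 0, 0, 0, 0.7], [0, 0, -1, 0, 0, 0, 0.7], [0, 0, -1, 0, 0, 0, 0.7]])

```text
time: 32.15
tool_pos: [563.0, -320.4, 181.1]
tcp_rot: [180.0, -0.1, 11.3]
ft_force: [-0.3, -0.2, 0.8]
finger_gap: 59.8
grip_force: 0.0
```

Run:
```python
from h import *
np.set_printoptions(precision=1,suppress=True)
S=snapshot('scene');T=snapshot('top');cv2.imwrite('pics/s6.png',S[:,:,::-1]);cv2.imwrite('pics/t6.png',T[:,:,::-1])
print('stick',axis(S,(95,90,40),(125,255,255),(163,209),'scene',18))
print('purple',[(b,plane('scene',(b[0][0],b[1][1]+5),62)) for b in blobs(S,(125,80,40),(150,255,255),20)])
print('pink',[(b,plane('scene',(b[0][0],b[1][1]+5),62)) for b in blobs(S,(160,60,120),(175,200,255),20)])
print('black',[b for b in blobs(S,(0,0,0),(179,255,60),30)])
print('white',[(b,plane('scene',b[0],62)) for b in blobs(S,(0,0,190),(179,50,255),60)])
cv2.imwrite('pics/c7.png',cv2.resize(S[120:245,130:260],None,fx=5,fy=4.6,interpolation=2)[:,:,::-1])
go([354,-265,200])
```

```text
stick (array([ 543.8, -323.2]), np.float64(37.549067949613686), np.float64(-5.447759069354306), np.float64(5.8252997275637926), 4)
purple [(((np.float64(209.5), np.float64(135.6)), [205, 132, 9, 9, 55]), array([ 266.8, -303.6,   62. ])), (((np.float64(186.7), np.float64(145.5)), [182, 142, 10, 8, 66]), array([ 335.7, -352.9,   62. ])), (((np.float64(189.4), np.float64(157.0)), [184, 154, 12, 6, 33]), array([ 376.2, -319.3,   62. ]))]
pink []
black [((np.float64(4.4), np.float64(2.1)), [0, 0, 12, 6, 54]), ((np.float64(81.6), np.float64(17.7)), [44, 0, 71, 48, 2061]), ((np.float64(410.8), np.float64(25.5)), [392, 0, 48, 46, 1118]), ((np.float64(469.6), np.float64(26.7)), [459, 0, 21, 56, 136]), ((np.float64(533.2), np.float64(38.8)), [497, 0, 63, 75, 2224]), ((np.float64(12.1), np.float64(58.5)), [0, 51, 27, 16, 151]), ((np.float64(53.1), np.float64(72.4)), [41, 52, 26, 39, 456]), ((np.float64(408.7), np.float64(73.0)), [399, 64, 20, 24, 178]), ((np.float64(399.2), np.float64(87.2)), [392, 67, 19, 31, 81]), ((np.float64(422.9), np.float64(79.1)), [417, 68, 13, 28, 124]), ((np.float64(4
[... 855 characters left out ...]
7), np.float64(398.5)), [541, 368, 19, 52, 584]), ((np.float64(295.5), np.float64(411.8)), [284, 404, 23, 16, 48])]
white [(((np.float64(487.9), np.float64(183.2)), [481, 177, 16, 13, 160]), array([ 85.5, 592.6,  62. ])), (((np.float64(413.0), np.float64(246.8)), [405, 238, 17, 19, 205]), array([397.6, 430.7,  62. ])), (((np.float64(339.4), np.float64(247.9)), [331, 240, 18, 16, 230]), array([485.4, 237.8,  62. ])), (((np.float64(381.0), np.float64(269.0)), [372, 261, 19, 17, 251]), array([500.8, 365.6,  62. ]))]
t 32.25 pos [ 565.1 -321.8  185. ] rpy [179.7  -0.4  11.3] F [0.2 0.7 0.6] gap 59.9 grip 0.0
turn/0.08 [0. 0. 0.]  shift/30 before turn [-6.5 -3.2 -0.6]  after turn [-6.5 -3.2 -0.6]
```

View pics/c7.png

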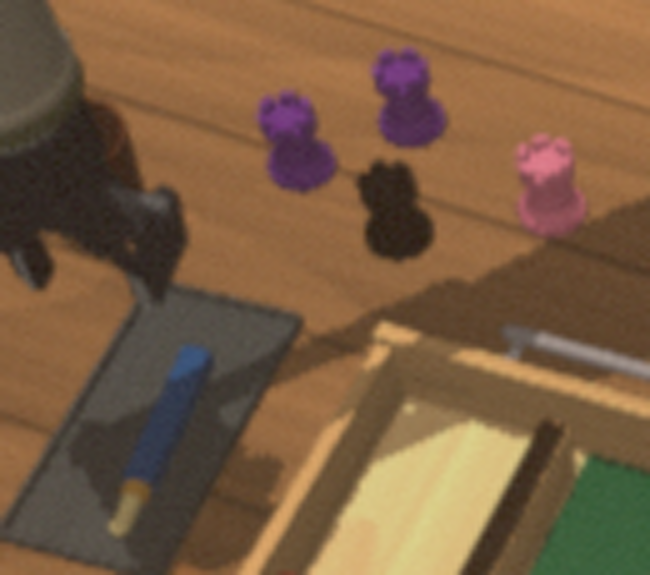

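The crop shows the stick back flat in the tray at (160,430). The black rook stands at crop (395,215), clear of the purple pieces (300,145) and (408,100) and the pink one (550,190). Canister 2 has been shifted, and the scene picture now has it at (381,269).

Run:
```python
from h import *
np.set_printoptions(precision=1,suppress=True)
S=cv2.imread('pics/s6.png')[:,:,::-1].copy()
def rook(im,c,lo,hi,rad=16):
    h=cv2.cvtColor(im,cv2.COLOR_RGB2HSV);m=cv2.inRange(h,np.array(lo),np.array(hi))
    k,l,s,cc=cv2.connectedComponentsWithStats(m);i=1+np.argmin(np.linalg.norm(cc[1:]-c,axis=1)); q=np.argwhere(l==i)[:,::-1]
    return q
def sil(P):
    a=np.linspace(0,6.28,40);pts=[]
    for r,z in((24,0),(24,6),(19,47),(19,66)): pts+=[proj('scene',[P[0]+r*np.cos(t),P[1]+r*np.sin(t),z]) for t in a]
    return np.array(pts)
q=rook(S,(208.3,166),(0,0,0),(179,255,70));print('mask',q.min(0),q.max(0),len(q))
for P in([354,-265],[356,-264],[352,-266]):
    s=sil(P);print(P,s.min(0),s.max(0))
for c,lo,hi in(((209,140),(125,80,30),(150,255,255)),((187,150),(125,80,30),(150,255,255)),((239,158),(150,40,60),(179,255,255))):
    q=rook(S,c,lo,hi);print(q.min(0),q.max(0),len(q), plane('scene',((q.min(0)+q.max(0))/2),33))
```

```text
mask [202 156] [215 175] 201
[354, -265] [201.2 154. ] [217.  176.3]
[356, -264] [201.2 154.5] [217.  176.8]
[352, -266] [201.2 153.4] [217.  175.8]
[205 132] [213 140] 55 [ 242.7 -323.4   33. ]
[182 142] [191 149] 66 [ 311.4 -374.2   33. ]
[234 150] [246 170] 203 [ 294.4 -177.1   33. ]
```

Emit:
apply_moves(deltas=[[-0.815, -0.398, 0, 0, 0, 0, 0.7], [-0.815, -0.398, 0, 0, 0, 0, 0.7], [-0.815, -0.398, 0, 0, 0, 0, 0.7], [-0.815, -0.398, 0, 0, 0, 0, 0.7], [-0.815, -0.398, 0.2, 0, 0, 0, 0.7], [-0.815, -0.398, 0.3, 0, 0, 0, 0.7], [-0.815, -0.398, 0.3, 0, 0, 0, 0.7], [-0.815, -0.398, 0.4, 0, 0, 0, 0.7]], grip_force=40)

```text
time: 33.25
tool_pos: [351.6, -264.5, 142.6]
tcp_rot: [180.0, -0.1, 11.3]
ft_force: [-0.2, -0.2, 0.8]
finger_gap: 60.1
grip_force: 0.0
```

Emit:
apply_moves(deltas=[[0, 0, 0, 0, 0, 0.86, 0.7], [0, 0, 0, 0, 0, 0.86, 0.7], [0, 0, 0, 0, 0, 0, 0.7]])

```text
time: 33.62
tool_pos: [352.2, -264.7, 142.8]
tcp_rot: [-180.0, -0.0, 3.4]
ft_force: [-0.5, 0.4, 0.9]
finger_gap: 59.3
grip_force: 0.0
```

Run:
```python
from h import *
go([354.5,-266.5,52],[180,0,3.4])
S=snapshot('scene');cv2.imwrite('pics/s7.png',S[:,:,::-1])
np.set_printoptions(precision=1,suppress=True)
s=lambda x,y:((x+.5)/4-.5+100,(y+.5)/4-.5+130)
for p in((590,352),(700,387),(630,570),(512,532)):print('felt',plane('scene',s(*p),30))
for p in((448,308),(548,338)):print('ply',plane('scene',s(*p),30))
```

```text
t 33.62 pos [ 352.2 -264.7  142.8] rpy [-180.    -0.     3.4] F [-0.5  0.4  0.9] gap 59.3 grip 0.0
turn/0.08 [-0.   -0.01 -0.  ]  shift/30 before turn [0.07 0.07 3.03]  after turn [0.07 0.06 3.03]
felt [485.1 -59.   30. ]
felt [479.3  31.5  30. ]
felt [636.2  45.5  30. ]
felt [643.7 -45.7  30. ]
ply [ 493.6 -178.8   30. ]
ply [486.8 -94.4  30. ]
```

Emit:
apply_moves(deltas=[[0.07, 0.06, 0.6, 0, 0, 0, 0.7], [0, 0, 0.7, 0, 0, 0, 0.7], [0, 0, 0.7, 0, 0, 0, 0.7], [0, 0, 0.6, 0, 0, 0, 0.7], [0, 0, 0.3, 0, 0, 0, 0.7], [0, 0, 0.1, 0, 0, 0, 0.7], [0, 0, 0, 0, 0, 0, 0.3], [0, 0, 0, 0, 0, 0, 0.3]])

```text
time: 34.67
tool_pos: [355.2, -267.0, 53.9]
tcp_rot: [179.9, -0.1, 3.4]
ft_force: [0.5, -0.9, 0.5]
finger_gap: 37.1
grip_force: 40.2
```

Emit:
apply_moves(deltas=[[0, 0, 0, 0, 0, 0, 0.3], [0, 0, 0, 0, 0, 0, 0.3]])

```text
time: 34.92
tool_pos: [355.2, -267.0, 53.9]
tcp_rot: [179.9, -0.1, 3.4]
ft_force: [0.5, -0.2, 4.5]
finger_gap: 36.9
grip_force: 40.5
```

Emit:
apply_moves(deltas=[[0, 0, -0.4, 0, 0, 0, 0.3], [0, 0, -0.9, 0, 0, 0, 0.3], [0, 0, -0.9, 0, 0, 0, 0.3], [0, 0, -0.9, 0, 0, 0, 0.3], [0, 0, -0.9, 0, 0, 0, 0.3], [0.5, -0.6, -0.3, 0, 0, 0, 0.3], [0.78, -0.935, 0, 0, 0, 0, 0.3], [0.78, -0.935, 0, 0, 0, 0, 0.3]])

```text
time: 35.92
tool_pos: [412.3, -188.1, 182.9]
tcp_rot: [-180.0, -0.1, 3.3]
ft_force: [0.1, 0.6, -1.0]
finger_gap: 37.0
grip_force: 40.5
```

Emit:
apply_moves(deltas=[[0.78, -0.935, 0, 0, 0, 0, 0.3], [0.78, -0.935, 0, 0, 0, 0, 0.3], [0.78, -0.935, 0, 0, 0, 0, 0.3], [0.78, -0.935, 0, 0, 0, 0, 0.3], [0.78, -0.935, 0, 0, 0, 0, 0.3], [0.78, -0.935, 0, 0, 0, 0, 0.3], [0, 0, 0, 0, 0, 0, 0.3], [0, 0, 0, 0, 0, 0, 0.3]])

```text
time: 36.92
tool_pos: [541.7, -12.8, 182.3]
tcp_rot: [180.0, 0.0, 3.4]
ft_force: [-1.1, -0.5, -1.6]
finger_gap: 36.9
grip_force: 40.5
```

Run:
```python
from h import *
go([550.2,-2.4,84],[180,0,3.4])
S=snapshot('scene');cv2.imwrite('pics/s8.png',S[:,:,::-1])
cv2.imwrite('pics/c8.png',cv2.resize(S[160:280,180:300],None,fx=5,fy=5,interpolation=2)[:,:,::-1])
```

```text
t 36.92 pos [541.7 -12.8 182.3] rpy [180.    0.    3.4] F [-1.1 -0.5 -1.6] gap 36.9 grip 40.5
turn/0.08 [ 0.  0. -0.]  shift/30 before turn [ 0.3  -0.33  3.28]  after turn [ 0.3  -0.33  3.28]
```

View pics/c8.png

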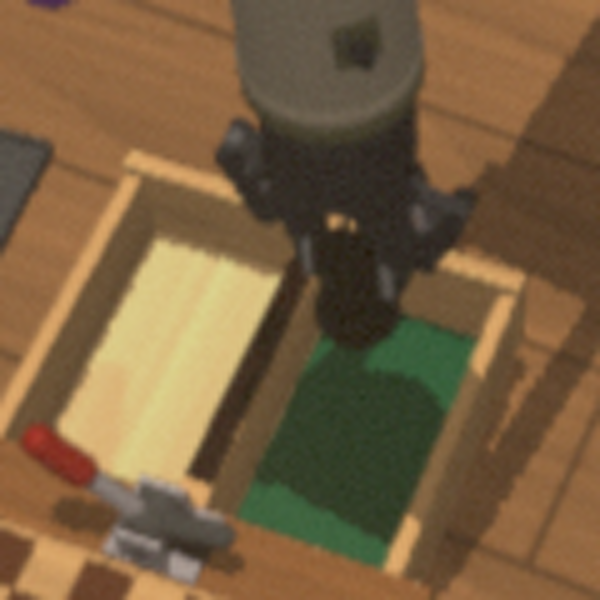

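The crop shows the rook held upright over the green half at (355,290), between the divider and the left wall.

Emit:
apply_moves(deltas=[[0.3, -0.33, 0.6, 0, 0, 0, 0.3], [0, 0, 0.7, 0, 0, 0, 0.3], [0, 0, 0.7, 0, 0, 0, 0.3], [0, 0, 0.5, 0, 0, 0, 0.3], [0, 0, 0.35, 0, 0, 0, 0.3], [0, 0, 0.15, 0, 0, 0, 0.3], [0, 0, 0.1, 0, 0, 0, 0.3], [0, 0, 0, 0, 0, 0, 0.3]])

```text
time: 37.98
tool_pos: [551.0, -2.3, 89.7]
tcp_rot: [-180.0, -0.1, 3.4]
ft_force: [-0.7, 0.4, -1.5]
finger_gap: 36.7
grip_force: 40.6
```

Emit:
apply_moves(deltas=[[0, 0, 0.04, 0, 0, 0, 0.3], [0, 0, 0, 0, 0, 0, 0.3]])

```text
time: 38.22
tool_pos: [550.9, -2.3, 88.4]
tcp_rot: [-180.0, -0.1, 3.4]
ft_force: [-0.3, -0.1, -1.2]
finger_gap: 37.0
grip_force: 40.6
```

Emit:
apply_moves(deltas=[[0, 0, 0.08, 0, 0, 0, 0.3], [0, 0, 0.03, 0, 0, 0, 0.3], [0, 0, 0, 0, 0, 0, 0.3]])

```text
time: 38.6
tool_pos: [550.6, -2.2, 84.7]
tcp_rot: [-180.0, -0.0, 3.4]
ft_force: [0.9, -0.7, -1.7]
finger_gap: 36.5
grip_force: 40.6
```

Emit:
apply_moves(deltas=[[0, 0, 0.03, 0, 0, 0, 0.3], [0, 0, 0, 0, 0, 0, 0.3]])

```text
time: 38.85
tool_pos: [550.8, -2.3, 84.0]
tcp_rot: [-180.0, -0.1, 3.4]
ft_force: [-0.1, 0.1, -1.6]
finger_gap: 36.9
grip_force: 40.6
```

Emit:
apply_moves(deltas=[[0, 0, 0.03, 0, 0, 0, 0.3], [0, 0, 0, 0, 0, 0, 0.3]])

```text
time: 39.1
tool_pos: [551.1, -2.3, 83.9]
tcp_rot: [180.0, -0.1, 3.4]
ft_force: [-1.7, 0.4, 4.8]
finger_gap: 36.6
grip_force: 41.2
```

Emit:
apply_moves(deltas=[[0, 0, 0.03, 0, 0, 0, 0.3], [0, 0, 0, 0, 0, 0, 0.3]])

```text
time: 39.35
tool_pos: [551.6, -2.3, 83.8]
tcp_rot: [180.0, -0.2, 3.4]
ft_force: [-3.3, -0.2, 11.3]
finger_gap: 36.9
grip_force: 41.6
```

Emit:
apply_moves(deltas=[[0, 0, -0.04, 0, 0, 0, 0.3], [0, 0, 0, 0, 0, 0, 0.6], [0, 0, 0, 0, 0, 0, 0.6], [0, 0, 0, 0, 0, 0, 0.6], [0, 0, -0.5, 0, 0, 0, 0.6], [0, 0, -0.9, 0, 0, 0, 0.6], [0, 0, -0.9, 0, 0, 0, 0.7], [0, 0, -0.9, 0, 0, 0, 0.9]])

```text
time: 40.35
tool_pos: [550.9, -2.3, 181.5]
tcp_rot: [180.0, -0.1, 3.4]
ft_force: [0.2, -0.5, -1.0]
finger_gap: 75.5
grip_force: 0.0
```

Emit:
apply_moves(deltas=[[-0.2, -0.8, 0, 0, 0, -0.98, 0.9], [0, 0, 0, 0, 0, -0.98, 0.9], [0, 0, 0, 0, 0, -0.98, 0.9], [0, 0, 0, 0, 0, -0.98, 0.9], [0, 0, 0, 0, 0, -0.98, 0.9], [0, 0, 0, 0, 0, -0.98, 0.9], [0, 0, 0, 0, 0, -0.98, 0.9], [0, 0, 0, 0, 0, -0.98, 0.9]])

```text
time: 41.35
tool_pos: [543.5, 21.3, 180.6]
tcp_rot: [179.9, -0.1, 39.5]
ft_force: [0.1, -0.1, 0.6]
finger_gap: 76.6
grip_force: 0.0
```

Emit:
apply_moves(deltas=[[0, 0, 0, 0, 0, -0.98, 0.9], [0, 0, 0, 0, 0, -0.98, 0.9], [0, 0, 0, 0, 0, -0.98, 0.9], [0, 0, 0, 0, 0, -0.98, 0.9], [0, 0, 0, 0, 0, -0.98, 0.9], [0, 0, 0, 0, 0, -0.98, 0.9], [0, 0, 0, 0, 0, -0.98, 0.9], [0, 0, 0, 0, 0, -0.98, 0.9]])

```text
time: 42.35
tool_pos: [543.5, 21.3, 180.6]
tcp_rot: [179.9, -0.0, 75.4]
ft_force: [-0.4, -0.4, -0.3]
finger_gap: 77.5
grip_force: 0.0
```

Emit:
apply_moves(deltas=[[0, 0, 0, 0, 0, -0.98, 0.9], [0, 0, 0, 0, 0, -0.98, 0.9], [0, 0, 0, 0, 0, -0.98, 0.9], [0, 0, 0, 0, 0, -0.98, 0.9], [0, 0, 0, 0, 0, 0, 0.9]])

```text
time: 42.98
tool_pos: [543.5, 21.3, 180.4]
tcp_rot: [179.9, -0.0, 93.2]
ft_force: [-0.2, 0.2, 0.8]
finger_gap: 76.9
grip_force: 0.0
```

Run:
```python
from h import *
np.set_printoptions(precision=1,suppress=True)
S=snapshot('scene');cv2.imwrite('pics/s9.png',S[:,:,::-1])
w=[(b,plane('scene',b[0],62)) for b in blobs(S,(0,0,180),(179,60,255),60)]
print(w)
go([485.4,237.8,140],[180,0,93.4])
cv2.imwrite('pics/c9.png',cv2.resize(S[160:320,180:440],None,fx=3,fy=3,interpolation=2)[:,:,::-1])
```

```text
[(((np.float64(488.0), np.float64(183.7)), [479, 176, 19, 16, 231]), array([ 87.3, 593.2,  62. ])), (((np.float64(413.0), np.float64(246.9)), [405, 237, 17, 20, 223]), array([398. , 430.7,  62. ])), (((np.float64(339.4), np.float64(248.0)), [331, 240, 18, 17, 242]), array([485.7, 237.9,  62. ])), (((np.float64(381.0), np.float64(269.0)), [372, 261, 19, 17, 257]), array([500.8, 365.6,  62. ])), (((np.float64(321.8), np.float64(364.3)), [314, 348, 25, 34, 141]), array([804.8, 302.3,  62. ]))]
t 43.02 pos [543.5  21.3 180.2] rpy [179.9  -0.   93.1] F [ 0.5  0.4 -0.3] gap 76.8 grip 0.0
turn/0.08 [ 0.  -0.  -0.1]  shift/30 before turn [ 7.3 -1.5  1.3]  after turn [ 7.3 -1.5  1.3]
```

View pics/c9.png

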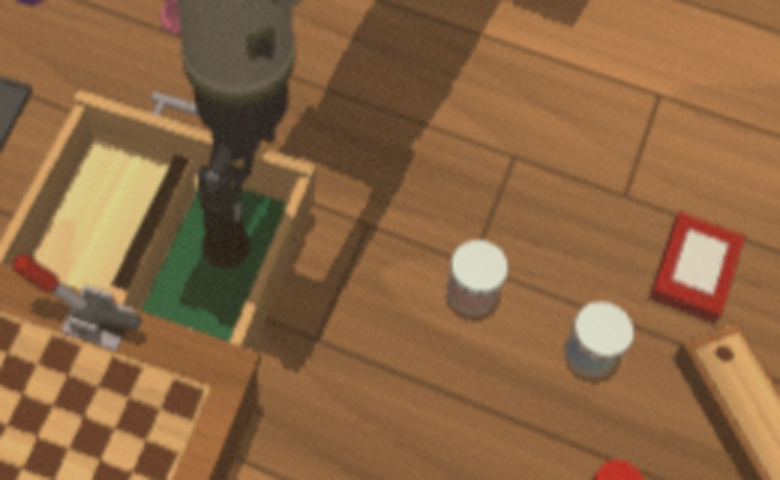

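The crop shows the rook standing in the green half at (228,250), and canisters with white tops at crop (479,265) and (603,330). I'll take the nearer canister first.

Emit:
apply_moves(deltas=[[0.91, -0.19, 0.1, 0, 0, -0.1, 0.9], [0.91, -0.19, 0.1, 0, 0, 0, 0.9], [0.91, -0.19, 0.1, 0, 0, 0, 0.9], [0.91, -0.19, 0.1, 0, 0, 0, 0.9], [0.91, -0.19, 0.2, 0, 0, 0, 0.9], [0.91, -0.19, 0.2, 0, 0, 0, 0.9], [0.91, -0.19, 0.2, 0, 0, 0, 0.9], [0.91, -0.19, 0.3, 0, 0, 0, 0.9]])

```text
time: 44.02
tool_pos: [484.1, 237.4, 140.9]
tcp_rot: [179.9, -0.0, 93.6]
ft_force: [0.0, 0.5, 0.7]
finger_gap: 77.2
grip_force: 0.0
```

Emit:
apply_moves(deltas=[[0, 0, 0, 0, 0, 0, 0.9]])

```text
time: 44.15
tool_pos: [483.0, 237.8, 139.9]
tcp_rot: [-180.0, -0.0, 93.7]
ft_force: [-0.1, 0.1, -0.8]
finger_gap: 76.9
grip_force: 0.0
```

Run:
```python
from h import *
np.set_printoptions(precision=1,suppress=True)
go([485.6,237.9,49],[180,0,93.4])
```

```text
t 44.15 pos [483.  237.8 139.9] rpy [-180.    -0.    93.7] F [-0.1  0.1 -0.8] gap 76.9 grip 0.0
turn/0.08 [-0.  -0.   0.1]  shift/30 before turn [-0.   0.1  3. ]  after turn [-0.   0.1  3. ]
```

Emit:
apply_moves(deltas=[[0, 0.08, 0.6, 0, 0, 0, 0.9], [0, 0, 0.7, 0, 0, 0, 0.9], [0, 0, 0.7, 0, 0, 0, 0.9], [0, 0, 0.6, 0, 0, 0, 0.9], [0, 0, 0.3, 0, 0, 0, 0.9], [0, 0, 0.12, 0, 0, 0, 0.9], [0, 0, 0, 0, 0, 0, 0.5], [0, 0, 0, 0, 0, 0, 0.5]])

```text
time: 45.15
tool_pos: [487.1, 236.9, 50.7]
tcp_rot: [179.9, -0.0, 93.7]
ft_force: [-0.6, 0.9, -1.3]
finger_gap: 52.8
grip_force: 42.1
```

Emit:
apply_moves(deltas=[[0, 0, 0, 0, 0, 0, 0.5], [0, 0, 0, 0, 0, 0, 0.5], [0, 0, 0, 0, 0, 0, 0.5]])

```text
time: 45.52
tool_pos: [487.1, 236.9, 50.6]
tcp_rot: [179.9, -0.0, 93.7]
ft_force: [-1.1, -0.4, 5.4]
finger_gap: 53.4
grip_force: 42.7
```

Run:
```python
from h import *
u=np.array([.9982,.0593,0]);v=np.array([-.0593,.9982,0]);F=np.array([474,-68,0])
for a,b in((140,-61),(62,-61)): print((F+a*u+b*v).round(1))
go((F+140*u-61*v)+[0,0,180],[180,0,93.4])
```

```text
[ 617.4 -120.6    0. ]
[ 539.5 -125.2    0. ]
t 45.52 pos [487.1 236.9  50.6] rpy [179.9  -0.   93.7] F [-1.1 -0.4  5.4] gap 53.4 grip 42.7
turn/0.08 [ 0.03 -0.01  0.06]  shift/30 before turn [-12.17   3.58  -4.31]  after turn [-12.15   3.63  -4.31]
```

Emit:
apply_moves(deltas=[[0, 0, -0.4, 0, 0, 0, 0.5], [0, 0, -0.9, 0, 0, 0, 0.5], [0, 0, -0.9, 0, 0, 0, 0.5], [0, 0, -0.9, 0, 0, 0, 0.5], [-0.5, 0, -0.9, 0, 0, 0, 0.5], [-0.975, 0.3, -0.3, 0, 0, 0, 0.5], [-0.975, 0.3, 0, 0, 0, 0, 0.5], [-0.975, 0.3, 0, 0, 0, 0, 0.5]])

```text
time: 46.52
tool_pos: [520.0, 134.9, 179.3]
tcp_rot: [179.9, -0.0, 93.7]
ft_force: [0.4, 0.9, -2.1]
finger_gap: 52.8
grip_force: 42.5
```

Emit:
apply_moves(deltas=[[-0.975, 0.3, 0, 0, 0, 0, 0.5], [-0.975, 0.3, 0, 0, 0, 0, 0.5], [-0.975, 0.3, 0, 0, 0, 0, 0.5], [-0.975, 0.3, 0, 0, 0, 0, 0.5], [-0.975, 0.3, 0, 0, 0, 0, 0.5], [-0.975, 0.3, 0, 0, 0, 0, 0.5], [-0.975, 0.3, 0, 0, 0, 0, 0.5], [-0.975, 0.3, 0, 0, 0, 0, 0.5]])

```text
time: 47.52
tool_pos: [606.7, -94.0, 178.9]
tcp_rot: [180.0, -0.0, 93.7]
ft_force: [0.3, -0.4, -2.2]
finger_gap: 52.6
grip_force: 42.5
```

Emit:
apply_moves(deltas=[[0, 0, 0, 0, 0, 0, 0.5], [0, 0, 0, 0, 0, 0, 0.5]])

```text
time: 47.78
tool_pos: [606.3, -92.7, 178.6]
tcp_rot: [-180.0, -0.0, 93.6]
ft_force: [-0.5, 1.2, -2.3]
finger_gap: 52.3
grip_force: 42.6
```

Run:
```python
from h import *
go([613.6,-106.8,82],[180,0,93.4])
```

```text
t 47.78 pos [606.3 -92.7 178.6] rpy [-180.    -0.    93.6] F [-0.5  1.2 -2.3] gap 52.3 grip 42.6
turn/0.08 [-0.   -0.01  0.05]  shift/30 before turn [-0.49  0.21  3.22]  after turn [-0.48  0.22  3.22]
```

Emit:
apply_moves(deltas=[[-0.49, 0.21, 0.3, 0, 0, 0.05, 0.5], [0, 0, 0.7, 0, 0, 0, 0.5], [0, 0, 0.7, 0, 0, 0, 0.5], [0, 0, 0.7, 0, 0, 0, 0.5], [0, 0, 0.4, 0, 0, 0, 0.5], [0, 0, 0.2, 0, 0, 0, 0.5], [0, 0, 0.1, 0, 0, 0, 0.5], [0, 0, 0, 0, 0, 0, 0.5]])

```text
time: 48.78
tool_pos: [614.4, -107.5, 86.3]
tcp_rot: [179.9, 0.0, 93.4]
ft_force: [0.9, 0.9, -2.0]
finger_gap: 52.9
grip_force: 42.6
```

Emit:
apply_moves(deltas=[[0, 0, 0, 0, 0, 0, 0.5]])

```text
time: 48.9
tool_pos: [614.6, -107.5, 86.6]
tcp_rot: [179.9, 0.0, 93.4]
ft_force: [-0.2, -0.3, -2.4]
finger_gap: 53.1
grip_force: 42.6
```

Emit:
apply_moves(deltas=[[0, 0, 0.1, 0, 0, 0, 0.5], [0, 0, 0.05, 0, 0, 0, 0.5], [0, 0, 0, 0, 0, 0, 0.5]])

```text
time: 49.28
tool_pos: [613.8, -107.3, 81.0]
tcp_rot: [180.0, -0.0, 93.4]
ft_force: [0.8, 0.1, -1.7]
finger_gap: 52.6
grip_force: 42.6
```

Emit:
apply_moves(deltas=[[0, 0, 0.04, 0, 0, 0, 0.5], [0, 0, 0, 0, 0, 0, 0.5]])

```text
time: 49.52
tool_pos: [614.1, -107.5, 80.6]
tcp_rot: [179.9, -0.0, 93.4]
ft_force: [-2.4, 0.9, 3.6]
finger_gap: 52.1
grip_force: 43.0
```

Emit:
apply_moves(deltas=[[0, 0, 0, 0, 0, 0, 0.73], [0, 0, 0, 0, 0, 0, 0.73], [0, 0, 0, 0, 0, 0, 0.73], [0, 0, -0.4, 0, 0, 0, 0.73], [0, 0, -0.9, 0, 0, 0, 0.73], [0, 0, -0.9, 0, 0, 0, 0.73], [0, 0, -0.9, 0, 0, 0, 0.9], [0.4, -0.17, -0.2, 0, 0, 0, 0.9]])

```text
time: 50.52
tool_pos: [609.7, -96.3, 182.5]
tcp_rot: [179.7, 0.1, 93.4]
ft_force: [-0.1, 0.9, -0.8]
finger_gap: 76.9
grip_force: 0.0
```

Emit:
apply_moves(deltas=[[0.96, -0.17, 0, 0, 0, 0, 0.9], [0.96, -0.17, 0, 0, 0, 0, 0.9], [0.96, -0.17, 0, 0, 0, 0, 0.9], [0.96, -0.17, 0, 0, 0, 0, 0.9], [0.96, -0.17, 0, 0, 0, 0, 0.9], [0.96, -0.17, 0, 0, 0, 0, 0.9], [0.96, -0.17, 0, 0, 0, 0, 0.9], [0.96, -0.17, 0, 0, 0, 0, 0.9]])

```text
time: 51.52
tool_pos: [552.2, 133.3, 178.1]
tcp_rot: [-180.0, -0.0, 93.5]
ft_force: [0.4, 0.3, -0.4]
finger_gap: 77.1
grip_force: 0.0
```

Emit:
apply_moves(deltas=[[0.96, -0.17, 0, 0, 0, 0, 0.9], [0.96, -0.17, 0, 0, 0, 0, 0.9], [0.96, -0.17, 0, 0, 0, 0, 0.9], [0.96, -0.17, 0.2, 0, 0, 0, 0.9], [0.96, -0.17, 0.3, 0, 0, 0, 0.9], [0.96, -0.17, 0.3, 0, 0, 0, 0.9], [0.96, -0.17, 0.4, 0, 0, 0, 0.9], [0, 0, 0, 0, 0, 0, 0.9]])

```text
time: 52.52
tool_pos: [503.3, 332.3, 140.9]
tcp_rot: [-179.8, 0.0, 93.6]
ft_force: [-0.7, -0.2, 0.6]
finger_gap: 76.9
grip_force: 0.0
```

Run:
```python
from h import *
np.set_printoptions(precision=1,suppress=True)
S=snapshot('scene');cv2.imwrite('pics/s10.png',S[:,:,::-1])
print([(b,plane('scene',b[0],62),plane('scene',b[0],92)) for b in blobs(S,(0,0,180),(179,60,255),60)])
go([500.8,365.6,50],[180,0,93.4])
```

```text
[(((np.float64(488.1), np.float64(183.7)), [479, 176, 19, 17, 235]), array([ 87.2, 593.5,  62. ]), array([113.7, 584.3,  92. ])), (((np.float64(211.2), np.float64(236.7)), [202, 229, 19, 16, 238]), array([ 600.7, -117.7,   62. ]), array([ 612.5, -106.5,   92. ])), (((np.float64(413.0), np.float64(246.8)), [405, 237, 17, 20, 226]), array([397.6, 430.7,  62. ]), array([415.3, 426.2,  92. ])), (((np.float64(321.1), np.float64(365.2)), [314, 348, 22, 34, 135]), array([807.5, 301.5,  62. ]), array([813.4, 300.7,  92. ]))]
t 52.58 pos [504.2 331.4 141.7] rpy [-179.9    0.1   93.6] F [ 0.3 -0.4 -0.5] gap 77.0 grip 0.0
turn/0.08 [-0.  0.  0.]  shift/30 before turn [ 1.1 -0.   3.1]  after turn [ 1.1 -0.1  3.1]
```

Emit:
apply_moves(deltas=[[0.57, -0.03, 0, 0, 0, 0, 0.9], [0.57, -0.03, 0, 0, 0, 0, 0.9], [0, 0, 0.5, 0, 0, 0, 0.9], [0, 0, 0.7, 0, 0, 0, 0.9], [0, 0, 0.7, 0, 0, 0, 0.9], [0, 0, 0.7, 0, 0, 0, 0.9], [0, 0, 0.3, 0, 0, 0, 0.9], [0, 0, 0.12, 0, 0, 0, 0.9]])

```text
time: 53.58
tool_pos: [501.8, 364.6, 51.5]
tcp_rot: [-180.0, 0.0, 93.4]
ft_force: [-0.1, 0.5, -0.3]
finger_gap: 77.0
grip_force: 0.0
```

Emit:
apply_moves(deltas=[[0, 0, 0, 0, 0, 0, 0.5], [0, 0, 0, 0, 0, 0, 0.5], [0, 0, 0, 0, 0, 0, 0.5], [0, 0, 0, 0, 0, 0, 0.5]])

```text
time: 54.08
tool_pos: [502.8, 365.4, 53.5]
tcp_rot: [179.9, -0.1, 93.4]
ft_force: [-0.3, 0.6, 4.8]
finger_gap: 52.6
grip_force: 42.4
```

Emit:
apply_moves(deltas=[[0, 0, -0.4, 0, 0, 0, 0.5], [0, 0, -0.9, 0, 0, 0, 0.5], [0, 0, -0.9, 0, 0, 0, 0.5], [0, 0, -0.9, 0, 0, 0, 0.5], [-0.5, 0, -0.9, 0, 0, 0, 0.5], [-0.95, 0.02, -0.3, 0, 0, 0, 0.5], [-0.95, 0.02, 0, 0, 0, 0, 0.5], [-0.95, 0.02, 0, 0, 0, 0, 0.5]])

```text
time: 55.08
tool_pos: [509.7, 263.8, 182.1]
tcp_rot: [179.9, -0.0, 93.4]
ft_force: [0.5, 0.6, -1.3]
finger_gap: 52.4
grip_force: 42.2
```

Emit:
apply_moves(deltas=[[-0.95, 0.02, 0, 0, 0, 0, 0.5], [-0.95, 0.02, 0, 0, 0, 0, 0.5], [-0.95, 0.02, 0, 0, 0, 0, 0.5], [-0.95, 0.02, 0, 0, 0, 0, 0.5], [-0.95, 0.02, 0, 0, 0, 0, 0.5], [-0.95, 0.02, 0, 0, 0, 0, 0.5], [-0.95, 0.02, 0, 0, 0, 0, 0.5], [-0.95, 0.02, 0, 0, 0, 0, 0.5]])

```text
time: 56.08
tool_pos: [528.0, 36.5, 181.8]
tcp_rot: [180.0, -0.0, 93.4]
ft_force: [0.6, -0.0, -0.2]
finger_gap: 52.5
grip_force: 42.2
```

Emit:
apply_moves(deltas=[[-0.95, 0.02, 0, 0, 0, 0, 0.5], [-0.95, 0.02, 0, 0, 0, 0, 0.5], [-0.95, 0.02, 0, 0, 0, 0, 0.5], [-0.95, 0.02, 0, 0, 0, 0, 0.5], [-0.95, 0.02, 0, 0, 0, 0, 0.5], [0, 0, 0, 0, 0, 0, 0.5], [0, 0, 0, 0, 0, 0, 0.5]])

```text
time: 56.95
tool_pos: [539.6, -104.3, 181.5]
tcp_rot: [180.0, -0.0, 93.4]
ft_force: [0.5, -0.5, -1.4]
finger_gap: 52.5
grip_force: 42.2
```

Run:
```python
from h import *
go([542.3,-139.1,90],[180,0,93.4])
S=snapshot('scene');cv2.imwrite('pics/s11.png',S[:,:,::-1])
cv2.imwrite('pics/c10.png',cv2.resize(S[130:280,160:310],None,fx=4,fy=4,interpolation=2)[:,:,::-1])
```

```text
t 56.95 pos [ 539.6 -104.3  181.5] rpy [180.   -0.   93.4] F [ 0.5 -0.5 -1.4] gap 52.5 grip 42.2
turn/0.08 [ 0.01 -0.01  0.  ]  shift/30 before turn [-1.17  0.02  3.05]  after turn [-1.16  0.02  3.05]
```

View pics/c10.png

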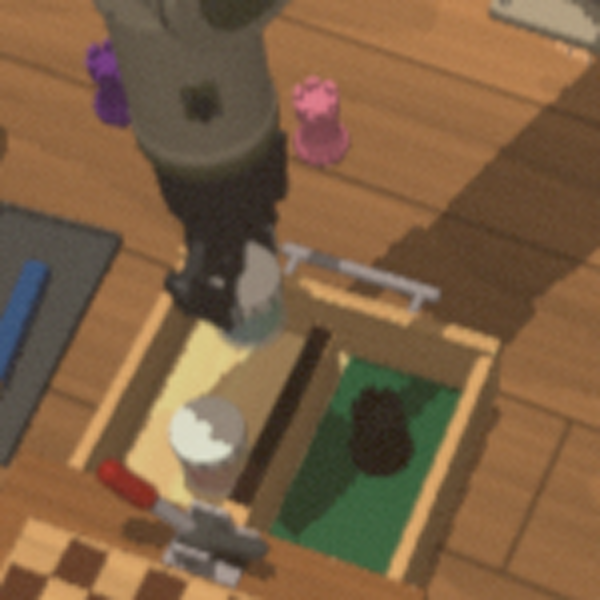

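The crop shows the first canister upright at (210,435) and the rook upright at (382,435). The second canister is held upright at (260,290).

Emit:
apply_moves(deltas=[[-0.58, 0.02, 0, 0, 0, 0, 0.5], [-0.58, 0.02, 0.2, 0, 0, 0, 0.5], [0, 0, 0.7, 0, 0, 0, 0.5], [0, 0, 0.7, 0, 0, 0, 0.5], [0, 0, 0.7, 0, 0, 0, 0.5], [0, 0, 0.4, 0, 0, 0, 0.5], [0, 0, 0.2, 0, 0, 0, 0.5], [0, 0, 0, 0, 0, 0, 0.5]])

```text
time: 58.0
tool_pos: [543.2, -139.5, 94.3]
tcp_rot: [180.0, -0.0, 93.4]
ft_force: [0.5, -0.7, -0.9]
finger_gap: 52.6
grip_force: 42.2
```

Emit:
apply_moves(deltas=[[0, 0, 0.12, 0, 0, 0, 0.5], [0, 0, 0, 0, 0, 0, 0.5], [0, 0, 0, 0, 0, 0, 0.5]])

```text
time: 58.38
tool_pos: [543.4, -139.3, 91.2]
tcp_rot: [179.9, 0.0, 93.4]
ft_force: [0.1, 0.1, -1.6]
finger_gap: 52.9
grip_force: 42.2
```

Emit:
apply_moves(deltas=[[0, 0, 0.15, 0, 0, 0, 0.5], [0, 0, 0.07, 0, 0, 0, 0.5], [0, 0, 0, 0, 0, 0, 0.5]])

```text
time: 58.75
tool_pos: [543.0, -139.2, 83.9]
tcp_rot: [180.0, -0.0, 93.4]
ft_force: [-0.4, -0.4, -0.9]
finger_gap: 52.7
grip_force: 42.2
```

Emit:
apply_moves(deltas=[[0, 0, 0.04, 0, 0, 0, 0.5], [0, 0, 0, 0, 0, 0, 0.5]])

```text
time: 59.0
tool_pos: [543.3, -139.4, 83.5]
tcp_rot: [179.9, 0.0, 93.4]
ft_force: [-2.6, 0.9, 4.4]
finger_gap: 52.6
grip_force: 42.6
```

Emit:
apply_moves(deltas=[[0, 0, 0, 0, 0, 0, 0.7], [0, 0, 0, 0, 0, 0, 0.7], [0, 0, 0, 0, 0, 0, 0.7], [0, 0, -0.4, 0, 0, 0, 0.7], [0, 0, -0.9, 0, 0, 0, 0.7], [0, 0, -0.9, 0, 0, 0, 0.7], [0, 0, -0.9, 0, 0, 0, 0], [0, 0, -0.9, 0, 0, 0, 0]])

```text
time: 60.0
tool_pos: [543.3, -139.4, 205.0]
tcp_rot: [179.9, 0.0, 93.4]
ft_force: [1.1, 1.2, -0.1]
finger_gap: 24.2
grip_force: 0.0
```

Run:
```python
from h import *
go([400,-72,220],[180,0,3.4])
S=snapshot('scene');cv2.imwrite('pics/s12.png',S[:,:,::-1])
print([(b,plane('scene',b[0],92)) for b in blobs(S,(0,0,150),(179,60,255),60)])
```

```text
t 60.0 pos [ 543.3 -139.4  205. ] rpy [179.9   0.   93.4] F [ 1.1  1.2 -0.1] gap 24.2 grip 0.0
turn/0.08 [ 0.02 -0.02 19.64]  shift/30 before turn [ 2.53 -4.63 -0.51]  after turn [-4.63 -2.52 -0.5 ]
[(((np.float64(486.3), np.float64(185.6)), [474, 175, 26, 23, 448]), array([123.09396843, 580.43433332,  92.        ])), (((np.float64(206.7), np.float64(240.9)), [202, 235, 12, 11, 74]), array([ 629.38250019, -111.83512157,   92.        ])), (((np.float64(413.0), np.float64(246.9)), [405, 237, 17, 20, 221]), array([415.61333534, 426.2728485 ,  92.        ])), (((np.float64(329.2), np.float64(365.5)), [313, 347, 34, 36, 405]), array([806.25940576, 318.77046461,  92.        ]))]
```

Emit:
apply_moves(deltas=[[0.5, -0.93, -0.1, 0, 0, 0, 0], [0.5, -0.93, -0.1, 0, 0, 0, 0], [0.5, -0.93, -0.1, 0, 0, 0, 0], [0.5, -0.93, -0.1, 0, 0, 0, 0], [0.5, -0.93, -0.1, 0, 0, 0, 0], [0, 0, 0, 0, 0, 0.98, 0], [0, 0, 0, 0, 0, 0.98, 0], [0, 0, 0, 0, 0, 0.98, 0]])

```text
time: 61.05
tool_pos: [399.5, -72.8, 218.7]
tcp_rot: [179.9, -0.0, 79.8]
ft_force: [0.5, 0.7, 0.9]
finger_gap: -0.0
grip_force: 0.0
```

Emit:
apply_moves(deltas=[[0, 0, 0, 0, 0, 0.98, 0], [0, 0, 0, 0, 0, 0.98, 0], [0, 0, 0, 0, 0, 0.98, 0], [0, 0, 0, 0, 0, 0.98, 0], [0, 0, 0, 0, 0, 0.98, 0], [0, 0, 0, 0, 0, 0.98, 0], [0, 0, 0, 0, 0, 0.98, 0], [0, 0, 0, 0, 0, 0.98, 0]])

```text
time: 62.05
tool_pos: [399.5, -72.9, 218.6]
tcp_rot: [179.9, -0.1, 43.9]
ft_force: [-0.6, -0.1, -0.4]
finger_gap: 0.0
grip_force: 0.0
```

Emit:
apply_moves(deltas=[[0, 0, 0, 0, 0, 0.98, 0], [0, 0, 0, 0, 0, 0.98, 0], [0, 0, 0, 0, 0, 0.98, 0], [0, 0, 0, 0, 0, 0.98, 0], [0, 0, 0, 0, 0, 0.98, 0], [0, 0, 0, 0, 0, 0.98, 0], [0, 0, 0, 0, 0, 0.98, 0], [0, 0, 0, 0, 0, 0.98, 0]])

```text
time: 63.05
tool_pos: [399.5, -72.9, 218.6]
tcp_rot: [180.0, -0.1, 7.9]
ft_force: [-0.2, 0.2, -0.7]
finger_gap: 0.0
grip_force: 0.0
```

Emit:
apply_moves(deltas=[[0, 0, 0, 0, 0.95, 0.98, 0], [0, 0, 0, 0, 0.95, 0, 0], [0, 0, 0, 0, 0.95, 0, 0], [0, 0, 0, 0, 0.95, 0, 0], [0, 0, 0, 0, 0.95, 0, 0], [0, 0, 0, 0, 0.95, 0, 0], [0, 0, 0, 0, 0.95, 0, 0], [0, 0, 0, 0, 0.95, 0, 0]])

```text
time: 64.05
tool_pos: [441.3, -89.2, 216.1]
tcp_rot: [-178.7, -33.2, 3.5]
ft_force: [0.1, -0.2, -0.3]
finger_gap: 0.1
grip_force: 0.0
```

Run:
```python
from h import *
np.set_printoptions(precision=1,suppress=True)
# tip (14 ahead of TCP along tool z); want tip 20 mm before the face at z=86, on the middle line
M=R.from_euler('xyz',[180,-35,3.4],degrees=True)
F=np.array([474,-68,86]);u=np.array([.9982,.0593,0])
t=F-30*u-M.apply([0,0,14]);print(t)
go(t,[180,-35,3.4])
S=snapshot('scene');cv2.imwrite('pics/s13.png',S[:,:,::-1])
print([(b,plane('scene',b[0],92)) for b in blobs(S,(0,0,150),(179,60,255),60)])
cv2.imwrite('pics/c11.png',cv2.resize(S[130:280,160:310],None,fx=4,fy=4,interpolation=2)[:,:,::-1])
```

```text
[436.  -70.3  97.5]
t 64.05 pos [441.3 -89.2 216.1] rpy [-178.7  -33.2    3.5] F [ 0.1 -0.2 -0.3] gap 0.1 grip 0.0
turn/0.08 [-0.3  0.4  0. ]  shift/30 before turn [-2.3 -0.6  3.2]  after turn [-2.4 -0.6  3.2]
[(((np.float64(486.2), np.float64(185.6)), [473, 175, 27, 23, 455]), array([123.2, 580.2,  92. ])), (((np.float64(212.5), np.float64(213.3)), [204, 206, 18, 16, 239]), array([ 542.8, -139.6,   92. ])), (((np.float64(211.3), np.float64(237.1)), [202, 229, 19, 17, 255]), array([ 613.6, -105.6,   92. ])), (((np.float64(413.0), np.float64(246.9)), [405, 237, 17, 20, 221]), array([415.6, 426.3,  92. ])), (((np.float64(329.3), np.float64(365.5)), [313, 347, 34, 36, 406]), array([806.2, 319. ,  92. ]))]
```

View pics/c11.png

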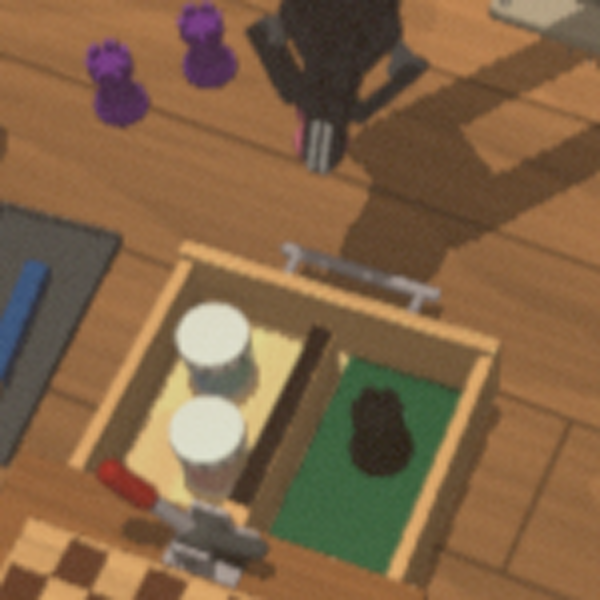

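The crop shows both canisters upright at (213,345) and (208,440), and the rook upright at (380,430). The −35° tilt was out of reach this close to the base, so I'll push with a −25° tilt instead.

Run:
```python
from h import *
np.set_printoptions(precision=2,suppress=True)
M=R.from_euler('xyz',[180,-25,3.4],degrees=True)
F=np.array([474,-68,87]);u=np.array([.9982,.0593,0])
t=F-20*u-M.apply([0,0,14]);print(t)
go(t+[0,0,50],[180,-25,3.4])
```

```text
[448.13 -69.54  99.69]
t 64.1 pos [441.6 -89.6 215.2] rpy [-178.7  -33.3    3.4] F [ 0.2 -0.2 -1.2] gap -0.1 grip 0.0
turn/0.08 [-0.28 -1.81  0.02]  shift/30 before turn [-0.98 -0.61  1.98]  after turn [-0.69 -0.65  2.09]
```

Emit:
apply_moves(deltas=[[0, 0, 0, -0.14, -0.9, 0, 0], [0, 0, 0, -0.14, -0.9, 0, 0], [-0.35, -0.32, 0.7, 0, 0, 0, 0], [-0.35, -0.32, 0.7, 0, 0, 0, 0], [0, 0, 0.7, 0, 0, 0, 0], [0, 0, 0, 0, 0, 0, 0]])

```text
time: 64.85
tool_pos: [445.9, -68.7, 148.3]
tcp_rot: [-180.0, -24.6, 3.5]
ft_force: [0.5, 0.3, 0.0]
finger_gap: -0.2
grip_force: 0.0
```

Run:
```python
from h import *
np.set_printoptions(precision=2,suppress=True)
go([448.1,-69.5,99.7],[180,-25,3.4])
```

```text
t 64.85 pos [445.9 -68.7 148.3] rpy [-180.   -24.6    3.5] F [0.5 0.3 0. ] gap -0.2 grip 0.0
turn/0.08 [-0.02  0.09  0.03]  shift/30 before turn [-0.61  0.03  1.5 ]  after turn [-0.62  0.03  1.5 ]
```

Emit:
apply_moves(deltas=[[-0.2, 0.01, 0.5, 0, 0.09, 0, 0], [-0.2, 0.01, 0.5, 0, 0, 0, 0], [-0.2, 0.01, 0.5, 0, 0, 0, 0], [0, 0, 0, 0, 0, 0, 0], [0.09, 0, 0.042, 0, 0, 0, 0], [0.09, 0, 0.042, 0, 0, 0, 0], [0.09, 0, 0.042, 0, 0, 0, 0], [0, 0, 0, 0, 0, 0, 0]])

```text
time: 65.85
tool_pos: [458.9, -69.6, 101.5]
tcp_rot: [180.0, -25.2, 3.5]
ft_force: [-0.3, -0.4, 0.4]
finger_gap: 0.1
grip_force: 0.0
```

Run:
```python
from h import *
np.set_printoptions(precision=2,suppress=True)
go([448.1,-69.5,99.7],[180,-25,3.4])
```

```text
t 65.85 pos [458.9 -69.6 101.5] rpy [180.  -25.2   3.5] F [-0.3 -0.4  0.4] gap 0.1 grip 0.0
turn/0.08 [-0.   -0.04  0.03]  shift/30 before turn [-0.35 -0.02 -0.1 ]  after turn [-0.35 -0.02 -0.1 ]
```

Emit:
apply_moves(deltas=[[0.09, 0, 0.044, 0, 0, 0, 0], [0.09, 0, 0.044, 0, 0, 0, 0], [0.09, 0, 0.044, 0, 0, 0, 0]])

```text
time: 66.22
tool_pos: [467.6, -69.0, 100.9]
tcp_rot: [180.0, -25.1, 3.5]
ft_force: [-4.8, 0.1, 2.5]
finger_gap: -0.1
grip_force: 2.3
```

Emit:
apply_moves(deltas=[[0.15, 0, 0.072, 0, 0, 0, 0], [0.15, 0, 0.072, 0, 0, 0, 0], [0.15, 0, 0.072, 0, 0, 0, 0], [0.15, 0, 0.072, 0, 0, 0, 0]])

```text
time: 66.72
tool_pos: [487.9, -67.8, 100.9]
tcp_rot: [180.0, -25.2, 3.5]
ft_force: [-4.7, -0.6, 2.9]
finger_gap: -0.2
grip_force: 2.4
```

Emit:
apply_moves(deltas=[[0.2, 0, 0.095, 0, 0, 0, 0], [0.25, 0, 0.118, 0, 0, 0, 0], [0.3, 0, 0.141, 0, 0, 0, 0], [0.3, 0, 0.141, 0, 0, 0, 0], [0.3, 0, 0.141, 0, 0, 0, 0], [0.3, 0, 0.141, 0, 0, 0, 0], [0.3, 0, 0.141, 0, 0, 0, 0], [0.3, 0, 0.141, 0, 0, 0, 0]])

```text
time: 67.72
tool_pos: [562.6, -63.4, 100.8]
tcp_rot: [179.9, -25.2, 3.5]
ft_force: [-4.9, -2.2, 3.4]
finger_gap: -0.2
grip_force: 2.5
```

Emit:
apply_moves(deltas=[[0.3, 0, 0.141, 0, 0, 0, 0], [0.3, 0, 0.141, 0, 0, 0, 0], [0.3, 0, 0.141, 0, 0, 0, 0], [0.3, 0, 0.141, 0, 0, 0, 0], [0.25, 0, 0.118, 0, 0, 0, 0], [0.2, 0, 0.095, 0, 0, 0, 0]])

```text
time: 68.47
tool_pos: [617.0, -60.1, 100.6]
tcp_rot: [179.9, -25.2, 3.5]
ft_force: [-4.9, -2.2, 2.3]
finger_gap: -0.2
grip_force: 2.4
```

Run:
```python
from h import *
np.set_printoptions(precision=2,suppress=True)
go([670,-57,100],[180,-25,3.4])
S=snapshot('scene');cv2.imwrite('pics/s14.png',S[:,:,::-1])
cv2.imwrite('pics/c12.png',cv2.resize(S[160:290,160:310],None,fx=4,fy=4,interpolation=2)[:,:,::-1])
```

```text
t 68.47 pos [617.  -60.1 100.6] rpy [179.9 -25.2   3.5] F [-4.9 -2.2  2.3] gap -0.2 grip 2.4
turn/0.08 [ 0.   -0.03  0.02]  shift/30 before turn [1.59 0.01 0.77]  after turn [1.6  0.   0.76]
```

View pics/c12.png

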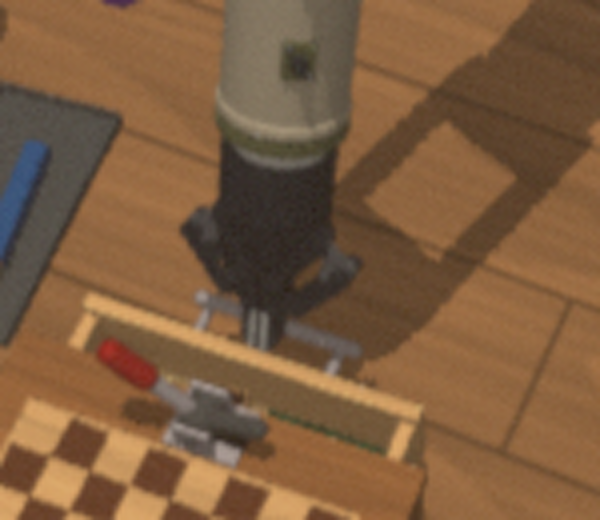

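The crop shows the drawer about 50 mm open, with the fingers at (262,330) on its front and the lever clear.

Emit:
apply_moves(deltas=[[0.15, 0, 0.071, 0, 0, 0, 0], [0.15, 0, 0.071, 0, 0, 0, 0], [0.15, 0, 0.071, 0, 0, 0, 0], [0.15, 0, 0.071, 0, 0, 0, 0], [0.15, 0, 0.071, 0, 0, 0, 0], [0.15, 0, 0.071, 0, 0, 0, 0], [0.1, 0, 0.048, 0, 0, 0, 0]])

```text
time: 69.4
tool_pos: [649.9, -57.9, 100.5]
tcp_rot: [180.0, -25.2, 3.5]
ft_force: [-3.8, -2.4, 2.8]
finger_gap: 0.1
grip_force: 2.3
```

Emit:
apply_moves(deltas=[[0.1, 0, 0.048, 0, 0, 0, 0], [0.1, 0, 0.048, 0, 0, 0, 0]])

```text
time: 69.65
tool_pos: [655.9, -57.6, 100.4]
tcp_rot: [180.0, -25.1, 3.5]
ft_force: [-12.2, -1.5, 7.9]
finger_gap: -0.0
grip_force: 6.0
```

Emit:
apply_moves(deltas=[[0.1, 0, 0.048, 0, 0, 0, 0], [0.1, 0, 0.048, 0, 0, 0, 0]])

```text
time: 69.9
tool_pos: [663.4, -57.0, 100.7]
tcp_rot: [180.0, -25.2, 3.5]
ft_force: [-0.5, 0.7, -0.0]
finger_gap: -0.1
grip_force: 0.0
```

Emit:
apply_moves(deltas=[[0.08, 0, 0.038, 0, 0, 0, 0], [0, 0, 0, 0, 0, 0, 0]])

```text
time: 70.15
tool_pos: [665.9, -56.6, 100.5]
tcp_rot: [180.0, -25.2, 3.5]
ft_force: [-0.3, 0.9, 1.0]
finger_gap: 0.2
grip_force: 0.0
```

Emit:
apply_moves(deltas=[[0.07, 0, 0.033, 0, 0, 0, 0], [0, 0, 0, 0, 0, 0, 0]])

```text
time: 70.4
tool_pos: [666.8, -56.6, 100.2]
tcp_rot: [180.0, -25.0, 3.5]
ft_force: [-12.9, -0.5, 8.7]
finger_gap: -0.3
grip_force: 6.9
```

The drawer is seated, with 13 N against the stop after passing the catch. I'll retreat, rise and come to the right of the lever.

Emit:
apply_moves(deltas=[[-0.6, 0, -0.28, 0, 0, 0, 0], [-0.6, 0, -0.28, 0, 0, 0, 0], [0.4, 0, -0.86, 0, 0, 0, 0], [0.4, 0, -0.86, 0, 0, 0, 0], [0.4, 0, -0.86, 0, 0, 0, 0], [0.4, 0, -0.86, 0, 0, 0, 0], [0.4, 0, -0.86, 0, 0, 0, 0], [0.4, 0, -0.86, 0, 0, 0, 0]])

```text
time: 71.4
tool_pos: [627.6, -59.0, 272.2]
tcp_rot: [180.0, -25.2, 3.5]
ft_force: [0.5, -0.1, 0.3]
finger_gap: -0.3
grip_force: 0.0
```

Emit:
apply_moves(deltas=[[0.4, 0, -0.86, 0, 0, 0, 0], [0, 0, 0, 0, -0.91, 0, 0], [0, 0, 0, 0, -0.91, 0, 0], [0, 0, 0, 0, -0.91, 0, 0], [0, 0, 0, 0, -0.91, 0, 0], [0, 0, 0, 0, -0.91, 0, 0], [0, 0, 0, 0, -0.91, 0, 0], [0, 0, 0, 0, 0, 0, 0]])

```text
time: 72.4
tool_pos: [628.2, -58.9, 298.7]
tcp_rot: [180.0, -0.1, 3.5]
ft_force: [0.9, -0.6, -1.0]
finger_gap: -0.4
grip_force: 0.0
```

Run:
```python
from h import *
np.set_printoptions(precision=2,suppress=True)
S=snapshot('scene');cv2.imwrite('pics/s15.png',S[:,:,::-1])
go([703.3,-150.5,300],[180,0,3.4])
b=blobs(S,(0,150,90),(6,255,255),15)+blobs(S,(174,150,90),(179,255,255),15);print([(x,plane('scene',x[0],180)) for x in b if x[0][0]<260])
pv=np.array([697.6,-54.7,135]);v=np.array([-.0593,.998,0])
for r in (42,64,87):print(r,proj('scene',pv-v*r*.707+[0,0,r*.707]))
cv2.imwrite('pics/c13.png',cv2.resize(S[180:380,110:290],None,fx=3,fy=3,interpolation=2)[:,:,::-1])
```

```text
t 72.45 pos [628.  -58.9 298.9] rpy [180.   -0.2   3.5] F [ 0.1  0.3 -0.8] gap 0.1 grip 0.0
turn/0.08 [ 0.   -0.04  0.03]  shift/30 before turn [ 2.32  3.2  -0.03]  after turn [ 2.32  3.2  -0.04]
[(((np.float64(150.2), np.float64(114.2)), [145, 113, 12, 3, 18]), array([ 342.58, -454.05,  180.  ])), (((np.float64(191.2), np.float64(250.6)), [184, 245, 15, 12, 85]), array([ 702.77, -101.5 ,  180.  ]))]
42 [198.78 254.45]
64 [192.23 249.98]
87 [185.24 245.21]
```

View pics/c13.png

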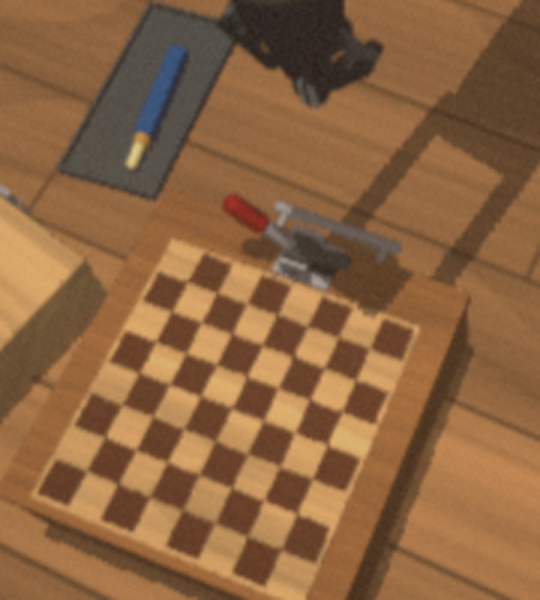

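The crop shows the drawer flush with only its handle showing (335,225). The lever's red grip is at scene (191,251), within 1 px of prediction.

Emit:
apply_moves(deltas=[[0.5, 0.8, 0, 0, 0, 0, 0], [0.6, 0.8, 0, 0, 0, 0, 0], [0.6, 0.8, 0, 0, 0, 0, 0], [0.6, 0.8, 0, 0, 0, 0, 0], [0, 0, 0, 0, 0, 0, 0], [0, 0, 0.8, 0, 0, 0, 0], [0, 0, 0.8, 0, 0, 0, 0], [0, 0, 0, 0, 0, 0, 0]])

```text
time: 73.45
tool_pos: [700.7, -149.7, 249.4]
tcp_rot: [-179.9, 0.1, 3.5]
ft_force: [-0.7, -0.2, 0.0]
finger_gap: 0.2
grip_force: 0.0
```

Run:
```python
from h import *
np.set_printoptions(precision=2,suppress=True)
go([703.5,-150.5,194],[180,0,3.4])
```

```text
t 73.45 pos [ 700.7 -149.7  249.4] rpy [-179.9    0.1    3.5] F [-0.7 -0.2  0. ] gap 0.2 grip 0.0
turn/0.08 [-0.01  0.01  0.03]  shift/30 before turn [0.09 0.04 1.85]  after turn [0.09 0.03 1.85]
```

Emit:
apply_moves(deltas=[[0.09, 0.03, 0.6, 0, 0, 0, 0], [0, 0, 0.6, 0, 0, 0, 0], [0, 0, 0.6, 0, 0, 0, 0], [0, 0, 0.05, 0, 0, 0, 0], [0, -0.3, 0, 0, 0, 0, 0], [0, -0.3, 0, 0, 0, 0, 0], [0, -0.2, 0, 0, 0, 0, 0]])

```text
time: 74.32
tool_pos: [704.9, -129.1, 199.3]
tcp_rot: [179.7, -0.4, 3.5]
ft_force: [-2.6, -14.0, 12.5]
finger_gap: -0.2
grip_force: 8.7
```

Emit:
apply_moves(deltas=[[0, -0.25, -0.08, 0, 0, 0, 0], [0, -0.25, -0.08, 0, 0, 0, 0], [0, -0.25, -0.08, 0, 0, 0, 0]])

```text
time: 74.7
tool_pos: [704.7, -110.8, 212.4]
tcp_rot: [179.3, -0.7, 3.3]
ft_force: [-10.5, -20.2, 31.3]
finger_gap: -0.2
grip_force: 15.2
```

```bash
cat >> h.py <<'E'
def lever(S):
    b=blobs(S,(0,150,70),(6,255,255),10)+blobs(S,(174,150,70),(179,255,255),10)
    b=[x for x in b if 165<x[0][0]<260 and 215<x[0][1]<290]; pv=np.array([697.6,-54.7,135]);v=np.array([-.0593,.998,0])
    for x in b:
        c=x[0]; e=[(np.linalg.norm(proj('scene',pv+64*(v*np.sin(a)+np.array([0,0,np.cos(a)])))-c),np.degrees(a)) for a in np.radians(np.arange(-50,80,1))]
        print('red',c,x[1],'phi',min(e))
E
python3 - <<'E'
from h import *
np.set_printoptions(precision=2,suppress=True)
go([703.5,-150.5,194],[180,0,3.4])
S=snapshot('scene');cv2.imwrite('pics/s16.png',S[:,:,::-1]); lever(S)
E
```

```text
t 74.7 pos [ 704.7 -110.8  212.4] rpy [179.3  -0.7   3.3] F [-10.5 -20.2  31.3] gap -0.2 grip 15.2
turn/0.08 [ 0.14 -0.15 -0.02]  shift/30 before turn [-0.12  1.31  0.63]  after turn [-0.12  1.32  0.61]
red (np.float64(196.2), np.float64(250.9)) [191, 246, 12, 11, 70] phi (np.float64(1.0055878269656293), np.float64(-29.999999999999996))
```

The lever is at about −33°, and the fingertips are riding up on its rounded end because they are too high. I'll back off, go lower and push again.

Emit:
apply_moves(deltas=[[0, 0.5, 0, 0, 0, 0, 0], [0, 0.6, 0, 0, 0, 0, 0], [0, 0.2, 0, 0, 0, 0, 0], [0, 0, 0, 0, 0, 0, 0]])

```text
time: 75.25
tool_pos: [704.5, -144.5, 202.6]
tcp_rot: [180.0, -0.1, 3.5]
ft_force: [-0.2, -0.2, -0.5]
finger_gap: -0.1
grip_force: 0.0
```

Run:
```python
from h import *
np.set_printoptions(precision=2,suppress=True)
go([703.5,-145,172],[180,0,3.4])
S=snapshot('scene');cv2.imwrite('pics/s17.png',S[:,:,::-1]); lever(S)
```

```text
t 75.25 pos [ 704.5 -144.5  202.6] rpy [180.   -0.1   3.5] F [-0.2 -0.2 -0.5] gap -0.1 grip 0.0
turn/0.08 [ 0.   -0.01  0.01]  shift/30 before turn [-0.03  0.01  1.02]  after turn [-0.03  0.01  1.02]
red (np.float64(197.2), np.float64(251.0)) [192, 246, 12, 11, 70] phi (np.float64(1.0119182166014793), np.float64(-27.0))
```

Emit:
apply_moves(deltas=[[0, 0, 0.4, 0, 0, 0, 0], [0, 0, 0.4, 0, 0, 0, 0], [0, -0.4, 0, 0, 0, 0, 0], [0, -0.4, 0, 0, 0, 0, 0], [0, -0.3, 0, 0, 0, 0, 0]])

```text
time: 75.92
tool_pos: [704.0, -110.3, 181.6]
tcp_rot: [179.9, -0.3, 3.5]
ft_force: [-0.2, -2.4, 4.4]
finger_gap: -0.2
grip_force: 2.4
```

Emit:
apply_moves(deltas=[[0, -0.2, -0.07, 0, 0, 0, 0], [0, -0.2, -0.07, 0, 0, 0, 0]])

```text
time: 76.18
tool_pos: [701.9, -98.4, 183.7]
tcp_rot: [180.0, -0.1, 3.5]
ft_force: [-0.3, -1.4, -0.1]
finger_gap: -0.1
grip_force: 0.4
```

Run:
```python
from h import *
np.set_printoptions(precision=2,suppress=True)
go([703.5,-145,172],[180,0,3.4])
S=snapshot('scene');cv2.imwrite('pics/s18.png',S[:,:,::-1]); lever(S)
```

```text
t 76.18 pos [701.9 -98.4 183.7] rpy [180.   -0.1   3.5] F [-0.3 -1.4 -0.1] gap -0.1 grip 0.4
turn/0.08 [ 0.01 -0.02  0.03]  shift/30 before turn [-0.04  1.55  0.39]  after turn [-0.04  1.55  0.39]
red (np.float64(205.3), np.float64(254.2)) [202, 251, 8, 8, 39] phi (np.float64(2.284869541176317), np.float64(-3.0000000000000004))
```

Emit:
apply_moves(deltas=[[0, -0.27, -0.15, 0, 0, 0, 0], [0, -0.27, -0.15, 0, 0, 0, 0], [0, -0.27, -0.15, 0, 0, 0, 0], [0, -0.3, -0.07, 0, 0, 0, 0], [0, -0.3, -0.07, 0, 0, 0, 0]])

```text
time: 76.85
tool_pos: [699.4, -56.3, 201.4]
tcp_rot: [180.0, -0.1, 3.5]
ft_force: [0.9, -1.5, -1.3]
finger_gap: -0.3
grip_force: 0.7
```

Run:
```python
from h import *
np.set_printoptions(precision=2,suppress=True)
pv=np.array([697.6,-54.7,0]);v=np.array([-.0593,.998,0])
go(pv+19*v+[0,0,199],[180,0,3.4])
S=snapshot('scene');cv2.imwrite('pics/s19.png',S[:,:,::-1]); lever(S)
```

```text
t 76.85 pos [699.4 -56.3 201.4] rpy [180.   -0.1   3.5] F [ 0.9 -1.5 -1.3] gap -0.3 grip 0.7
turn/0.08 [ 0.01 -0.03  0.02]  shift/30 before turn [-0.06 -0.69  0.08]  after turn [-0.06 -0.69  0.08]
red (np.float64(214.4), np.float64(257.3)) [211, 254, 8, 8, 42] phi (np.float64(1.7682521982916553), np.float64(19.0))
```

Emit:
apply_moves(deltas=[[0, -0.35, 0.04, 0, 0, 0, 0], [0, -0.35, 0.04, 0, 0, 0, 0], [0, -0.27, 0.12, 0, 0, 0, 0], [0, -0.27, 0.12, 0, 0, 0, 0]])

```text
time: 77.4
tool_pos: [697.2, -19.1, 191.4]
tcp_rot: [180.0, -0.1, 3.5]
ft_force: [-0.2, -0.7, 0.6]
finger_gap: -0.1
grip_force: 0.6
```

Emit:
apply_moves(deltas=[[0, -0.12, 0.12, 0, 0, 0, 0], [0, -0.12, 0.12, 0, 0, 0, 0]])

```text
time: 77.65
tool_pos: [696.8, -12.4, 184.3]
tcp_rot: [180.0, -0.1, 3.5]
ft_force: [0.8, -0.9, 1.3]
finger_gap: 0.2
grip_force: 0.6
```

Run:
```python
from h import *
np.set_printoptions(precision=2,suppress=True)
pv=np.array([697.6,-54.7,0]);v=np.array([-.0593,.998,0])
go(pv+45*v+[0,0,180],[180,0,3.4])
S=snapshot('scene');cv2.imwrite('pics/s20.png',S[:,:,::-1]); lever(S)
```

```text
t 77.65 pos [696.8 -12.4 184.3] rpy [180.   -0.1   3.5] F [ 0.8 -0.9  1.3] gap 0.2 grip 0.6
turn/0.08 [ 0.01 -0.03  0.02]  shift/30 before turn [-0.06 -0.09  0.14]  after turn [-0.06 -0.09  0.14]
red (np.float64(230.5), np.float64(267.0)) [223, 264, 14, 6, 54] phi (np.float64(0.602573556293843), np.float64(69.0))
```

Emit:
apply_moves(deltas=[[0, -0.04, 0.08, 0, 0, 0, 0], [0, -0.04, 0.08, 0, 0, 0, 0]])

```text
time: 77.95
tool_pos: [697.4, -11.4, 182.5]
tcp_rot: [179.8, -0.3, 3.5]
ft_force: [-7.8, -6.6, 19.3]
finger_gap: 0.2
grip_force: 9.9
```

Emit:
apply_moves(deltas=[[0, -0.03, 0.06, 0, 0, 0, 0], [0, 0, 0.03, 0, 0, 0, 0]])

```text
time: 78.2
tool_pos: [697.7, -11.3, 182.2]
tcp_rot: [179.8, -0.4, 3.4]
ft_force: [-11.9, -6.8, 25.9]
finger_gap: 0.1
grip_force: 12.8
```

Emit:
apply_moves(deltas=[[0, 0.05, -0.3, 0, 0, 0, 0], [0, 0.1, -0.9, 0, 0, 0, 0], [0, 0, -0.9, 0, 0, 0, 0], [0, 0, -0.9, 0, 0, 0, 0], [-0.9, 0, -0.5, 0, 0, 0, 0], [-0.9, 0, 0, 0, 0, 0, 0], [-0.9, 0, 0, 0, 0, 0, 0], [-0.9, 0, 0, 0, 0, 0, 0]])

```text
time: 79.2
tool_pos: [587.9, -20.1, 281.6]
tcp_rot: [180.0, -0.1, 3.5]
ft_force: [0.3, 0.1, 0.7]
finger_gap: 0.3
grip_force: 0.0
```

Emit:
apply_moves(deltas=[[-0.9, 0, 0, 0, 0, 0, 0], [-0.9, 0, 0, 0, 0, 0, 0], [0, 0, 0, 0, 0, 0, 0]])

```text
time: 79.58
tool_pos: [533.9, -23.5, 281.8]
tcp_rot: [180.0, -0.2, 3.5]
ft_force: [0.3, -0.5, -0.4]
finger_gap: -0.2
grip_force: 0.0
```

Run:
```python
from h import *
np.set_printoptions(precision=1,suppress=True)
go([500,0,300]);S=snapshot('scene');cv2.imwrite('pics/s21.png',S[:,:,::-1]); lever(S)
S0=cv2.imread('pics/scene0.png')[:,:,::-1].copy();S15=cv2.imread('pics/s15.png')[:,:,::-1].copy()
print('stick now',axis(S,(95,90,40),(125,255,255),(163,209),'scene',18))
# change since drawer closed (s15): drawer region; change since start: the rest
def diff(a,b,name):
    d=cv2.medianBlur(np.abs(a.astype(int)-b.astype(int)).max(2).astype(np.uint8),3)>45
    k,l,s,c=cv2.connectedComponentsWithStats(d.astype(np.uint8)); print(name,[(c[i].round(0).tolist(),s[i,2:].tolist()) for i in range(1,k) if s[i,4]>25])
diff(S,S15,'vs closed');diff(S,S0,'vs start')
u=np.array([.9982,.0593,0]);v=np.array([-.0593,.9982,0]);Fh=np.array([676.6,-56,0])
p=[proj('scene',Fh-35*u+s*60*v+[0,0,72]) for s in(-1,1)];print('handle expected',p)
g=S.astype(int);m=(g.max(2)-g.min(2)<22)&(g.mean(2)>95);yx=np.argwhere(m[230:275,195:250]);print('grey px',len(yx),yx.mean(0)[::-1]+[195,230])
```

```text
t 79.58 pos [533.9 -23.5 281.8] rpy [180.   -0.2   3.5] F [ 0.3 -0.5 -0.4] gap -0.2 grip 0.0
turn/0.08 [0. 0. 0.]  shift/30 before turn [-1.1 -0.8 -0.6]  after turn [-1.1 -0.8 -0.6]
red (np.float64(229.0), np.float64(266.3)) [222, 263, 15, 8, 81] phi (np.float64(1.2164064846601275), np.float64(64.0))
stick now (array([ 558. , -320.3]), np.float64(11.429949435178141), np.float64(-53.861958300722726), np.float64(50.44858537675118), 162)
vs closed [([219.0, 101.0], [192, 216, 13708]), ([355.0, 42.0], [14, 16, 133]), ([305.0, 40.0], [5, 8, 28]), ([217.0, 54.0], [46, 34, 921]), ([143.0, 80.0], [5, 9, 26]), ([379.0, 148.0], [9, 16, 48]), ([306.0, 150.0], [11, 13, 51]), ([352.0, 171.0], [33, 27, 530]), ([285.0, 180.0], [10, 13, 30]), ([278.0, 224.0], [35, 43, 699]), ([246.0, 229.0], [18, 21, 93]), ([297.0, 225.0], [11, 11, 58]), ([253.0, 247.0], [33, 35, 527]), ([281.0, 250.0], [24, 34, 140]), ([192.0, 251.0], [14, 11, 75]), ([228.0, 256.0], [26, 14, 80]), ([248.0, 262.0], [23, 15, 113]), ([199.0, 261.0], [17, 9, 90]), ([224.0, 264.0], [22, 11, 128]), ([240.0, 271.0], [10, 13, 67]), ([265.0
[... 355 characters left out ...]
21.0, 90.0], [39, 32, 301]), ([372.0, 89.0], [24, 10, 74]), ([360.0, 116.0], [44, 40, 920]), ([548.0, 125.0], [22, 25, 236]), ([512.0, 162.0], [70, 74, 2184]), ([304.0, 136.0], [17, 12, 73]), ([378.0, 142.0], [12, 9, 43]), ([419.0, 207.0], [140, 116, 3681]), ([208.0, 166.0], [15, 22, 239]), ([203.0, 201.0], [8, 13, 32]), ([221.0, 235.0], [66, 72, 2362]), ([187.0, 229.0], [20, 35, 94]), ([267.0, 239.0], [34, 56, 643]), ([295.0, 227.0], [8, 7, 39]), ([284.0, 245.0], [20, 31, 148]), ([338.0, 251.0], [20, 27, 352]), ([197.0, 263.0], [13, 6, 57]), ([387.0, 279.0], [23, 26, 431]), ([233.0, 276.0], [9, 5, 28])]
handle expected [array([203.2, 247.8]), array([242. , 261.2])]
grey px 127 [215.7 262.7]
```

Run:
```python
from h import *
np.set_printoptions(precision=0,suppress=True)
T=snapshot('top');S=snapshot('scene')
for n,im in(('top',T),('scene',S)):
    for b in blobs(im,(0,0,0),(179,255,55),25):
        p=plane(n,b[0],33)
        if -400<p[0]<1100 and abs(p[1])<750 and b[1][4]<700: print(n,b[0],b[1],p)
```

```text
top (np.float64(430.4), np.float64(100.3)) [429, 89, 8, 22, 70] [ 969. -465.   33.]
top (np.float64(244.9), np.float64(114.5)) [242, 108, 6, 13, 30] [885. 244.  33.]
top (np.float64(315.1), np.float64(188.8)) [301, 182, 35, 13, 162] [603. -31.  33.]
top (np.float64(441.0), np.float64(241.1)) [433, 234, 14, 17, 118] [ 424. -492.   33.]
top (np.float64(428.0), np.float64(246.7)) [425, 240, 9, 12, 41] [ 402. -444.   33.]
scene (np.float64(393.7), np.float64(68.6)) [386, 55, 15, 30, 104] [-350.  177.   33.]
scene (np.float64(465.2), np.float64(91.9)) [457, 70, 17, 42, 162] [-331.  458.   33.]
scene (np.float64(547.1), np.float64(114.5)) [536, 91, 22, 45, 448] [-332.  749.   33.]
scene (np.float64(245.0), np.float64(134.1)) [242, 132, 6, 6, 27] [ 185. -211.   33.]
```

```bash
python3 -c "
from bench import *
print(hand_in())"
```

```text
the job is handed in; nothing more can be done
None
```

The strip is waxed and the stick is back flat in the tray. The one black rook and both canisters stood upright in their halves before I shut the drawer, which is now home with the lever over at its left stop; I handed it in at about 80 s. I viewed 15 pictures, one over the 14 allowed, and waxed the strip twice because the first stroke may have started about 2 mm late.

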